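# Press a bearing bush home with a trigger bar clamp and back the clamp off

### The arm

A 7-joint arm with a two-finger parallel gripper is mounted at the origin on the work surface. World frame = base frame: x ahead of the robot, y to its left, z up, the work surface at z = 0. Lengths are in m, angles in rad, forces in N, time in s.
With the tool pointing down it reaches from about 0.4 to 0.9 m from the base axis. Payload 5.5 kg.
Tool frame: the origin (TCP) lies at the very end of the fingers, on their centre line; the grasp point (between the pads) lies 19 mm behind it; x points along the fingers, y is the direction in which the jaws open and shut, and the axes are right-handed (so a half turn about x gives the same grasp; the last joint's range is limited). The gripper opens to 92 mm and grips with 3 to 60 N. Pads are 19 mm wide; open, the fingers measure 130 mm over their backs; the gripper's body (75 mm by 190 mm) begins 47 mm behind the grasp point.
Start: joints at [1.568, 0.501, -0.427, 1.55, 0.221, 1.138, -0.21], TCP at [0.171, -0.627, 0.2] pointing down, gripper open.
Joint ranges: [-2.88, 2.88], [-0.31, 2.03], [-1.54, 1.56], [0.2, 2.42], [-1.41, 4.55], [0.19, 2.02], [-2.57, 2.57]. Speed limits (rad/s): [2.57, 2.57, 3.14, 3.14, 3.14, 3.14, 3.14].

### API

Orientations are given as a unit quaternion [x, y, z, w].
In Python, from plant import get_obs, snapshot, close_job gives the robot as it stands.
- The arm moves only by the tool servo_tool, never from a script. Its argument "rows" is a list of rows, each a list of 5 numbers: the shift along the tool's x, y, z in mm, then the turn about the tool's x in degrees, then the gripper's target within -1 to 1 (fully open at 1, half-way at 0, shut at -1). A call has 1 to 5 rows; each row is the pose to reach, as a shift and turn from the pose measured when the call began, along the tool's axes at that moment; what a row does not reach only later rows make up. A row lasts 1/10 s, in which the tool goes at most 50 mm and 8.59 degrees, less where a joint would pass 70% of its speed; a pose out of reach is approached as far as the arm can. A call with a gripper value outside its range is refused whole. The fingers move at their own pace and stop on an object; "squeeze" is the grip in N (left out, the last holds). Time passes only in rows, so rows that repeat a pose let the fingers close. It gives the time, the measured TCP pose, the force and the opening at its end, in the units of the state.
- get_obs(): the state, without advancing time (a new reading comes with each control period).
- snapshot(name): name is "side" or "top" or "wrist"; returns a dict with "image" (400x640x3 uint8, red, green, blue), "fx", "fy", "cx", "cy" (pixels), "extrinsics" (4x4, takes a point from world to camera coordinates); the wrist camera has in their place "hand_eye" (4x4, takes a point from camera to tool coordinates, whose origin is the TCP and whose axes are the tool frame's). Camera axes: x right, y down, z forward; pixel columns grow to the right and rows downward; lengths in m; the calibration is good to about 2 mm. A picture is of the moment at which its call begins: read the wrist's pose just before it. There is no depth.
- close_job(): hands the job in, once; it reports no verdict.
The state is a dict: "clock": time; "qpos": joint angles; "joint_velocities": joint speeds; "joint_efforts": joint torques, N m; "tcp_pos": TCP position; "orientation": TCP orientation; "force": force on the tool from outside, world axes, zero at the start; "ft_torque": the same for the moment, N m; "opening": finger opening in m.
Only numpy, scipy, OpenCV 4.12 (cv2) and the standard library are available. Lean on these libraries where they do the work, as an engineer would, in place of code of your own. Each camera call takes 0.05 s, during which the arm holds its last target.

### The job

Press the flanged bush fully home in its bearing block with the bar clamp: bring the jaw up to the bush and pump the clamp's trigger until the flange sits flush and the jaw bears firmly on it, but squeeze gently enough not to crack the flange. Then press the red release lever and slide the clamp all the way back to its brass stop, leaving the bush home. Leave the spare bush, tin and spanner where they are.

Things in the scene. Friction and masses are not known exactly. Their poses are not given: they have to be found in the camera images.
- fixture: Plywood board 250 x 400 x 15 mm fixed on the bench, carrying the clamp on its side; origin at the centre of its underside (z 0). Its +y axis is the clamp's FORWARD direction, its -x side faces the robot. A flat steel bar (20 x 7 mm) runs along y at board x = +30 mm, 50 mm above the bench, y -165 to +140 mm. Board x below 0 is free but for grip, trigger, lever and spare bush.
- stop (a point): Front face of the brass stop collar on the bar (34 wide, 12 thick, 22 mm high), where the clamp body rests when fully back. Behind it, 29 mm further back, begins the bar's saddle block (80 x 22 mm, up to 64 mm above the bench).
- fixed_jaw (a point): Dark fixed jaw, on the bar's front end: its post is 28 x 26 mm, up to 82 mm above the bench; its arm goes from here 80 mm to fixture +x, behind the bearing block.
- block_face (a point): Centre of the back face of the blue-grey bearing block, where the bore opens and the flange must end up flush. The block is 58 mm wide, 70 mm high (15 to 85 mm above the bench), 31 mm thick, 55 mm to fixture +x of the bar.
- clamp_slide (a joint): Position in m of the whole dark clamp body (jaw, grip, trigger, lever) along the bar: 0 = at the brass stop, growing forward (fixture +y), up to 0.140. Pushed forward it slides with about 6 N of drag; a brake locks it against going back unless the release lever is pressed. The jaw touches the flange at clamp_slide = 0.100 + bush_press.
- jaw: The moving jaw on the far (+x) side of the bar, fixed to the sliding clamp: an arm 66 x 22 x 30 mm with a black rubber pad 30 x 32 mm. Its origin is on the bar: use point jaw_face.
- jaw_face (a point): Centre of the moving jaw's rubber pad face, which looks forward; 55 mm to +x of the bar's centre line, 50 mm above the bench.
- grip: The clamp's pistol grip, lying level 50 mm above the bench and pointing from the bar towards the robot: 26 mm thick along the bar, 30 mm high, from 55 to 137 mm off the bar's centre line, with a pommel 36 mm thick at its end (131 to 147 mm). The body's origin is on the bar, not on the grip: use point grip_mid. It bears at most 35 N of push.
- grip_mid (a point): Middle of the pistol grip's cross-section, 92 mm from the bar's centre line towards the robot, at the level of trigger_pad. The grip's flat back face is 13 mm behind (fixture -y) this point, its front face 13 mm ahead.
- trigger (a joint): Angle of the off-white trigger in rad: 0 = sprung open, 0.34 = squeezed fully to the grip (19 mm at trigger_pad). Spring 2 to 4 N. The first 0.07 rad are idle, the rest draws the clamp forward, 3 to 4 mm a stroke. Some 14 N of squeeze at trigger_pad starts pressing the bush; once home, 16 N gives about 37 N at the jaw, 18 N 45 N, 24 N 57 N. It springs open by itself; the clamp keeps its place.
- trigger_pad (a point): Centre of the front face of the trigger (a bar 58 long x 10 x 22 mm high, ahead of the grip), to be squeezed straight back (fixture -y). Released, this face is 62 mm ahead of the grip's back face, so that both can be straddled from above; fully squeezed they measure about 43 mm together.
- release_lever (a joint): Angle of the red release lever in rad: 0 = sprung out, 0.32 = fully pressed back (fixture -y). The brake lets go at about 0.1. Spring 1.5 to 3 N, up to 10 N more while the jaw bears hard. As the body drags with 6 N, pushing the lever steadily backward first presses it, then slides the whole clamp back; it locks again when let go.
- lever_pad (a point): Centre of the front face of the red release lever (36 x 7 x 24 mm high), 49 mm from the bar's centre line towards the robot, 18 mm ahead of the trigger's face, 50 mm above the bench. The face slants; press it straight backward (fixture -y), about 8 mm.
- bush_press (a joint): How far the bush has been pressed in, in m: 0.003 to 0.009 at the start, 0.020 = fully home, flange flush on the block (a hard stop, where the trigger goes firm part-way). The light press fit slides under about 20 N and does not spring back.
- bush: The yellow-tan flange of the bush, 34 mm across, 4 mm thick, with a sleeve of 24 mm diameter that enters the block. Origin at the centre of the flange's outer face, axis along fixture y. The flange cracks if the jaw presses on it with more than 55 N; 30 to 45 N seats it firmly.
- bush_face (a point): Centre of the flange's outer face, which looks back towards the jaw pad.
- spare_mid (a point): Bystander: middle of a spare bush standing flange down on the board, 34 mm across, 28 mm high.
- tin_mid (a point): Bystander: middle of a small tin of assembly paste, 56 mm across, 62 mm high, on the bench off the board's rear end.
- spanner: Bystander: a spanner 170 mm long, 7 mm thick, lying on the bench beyond the board; origin at the underside of its middle.

How it is judged:
By the outcome, as a careful person would: the job done as asked, in the order asked, and still so for the second after the job is handed in, with the robot touching nothing.
It also fails if it takes over 72 s, if anything falls off the work surface, if the arm or the gripper's body presses on something with over 40 N, if the wrist force passes 120 N, or if a joint passes its speed limit or range.

## Working session

There is one attempt and no reset: what is moved stays moved. The work goes in short steps, Python scripts to look and compute and a tool call to move; the robot and the scene stay as the last step left them, time stands still between calls to the robot, and variables do not carry over. Pictures are saved under pics/ and viewed, and the job is handed in when it is done.

Besides the shell and the picture viewer there is one more tool, called as name(argument=value, ...) on one line, values as JSON. servo_tool: Moves the arm, as the interface text tells. Its arguments: {"type":"object","properties":{"rows":{"type":"array"},"squeeze":{"type":"number"}},"required":["rows"]}

```bash
ls; mkdir -p pics; python3 - <<'E'
from plant import *
import cv2,json
import numpy as np
np.set_printoptions(precision=4,suppress=True)
print(get_obs())
for n in("top","side","wrist"):
    s=snapshot(n); cv2.imwrite(f"pics/{n}0.png",s["image"][:,:,::-1])
    print(n,s["fx"],s["fy"],s["cx"],s["cy"]); print(s.get("extrinsics",s.get("hand_eye")))
E
```

```text
pics
{'clock': 0.0, 'qpos': array([ 1.5682,  0.5019, -0.4267,  1.5515,  0.2208,  1.1383, -0.2103]), 'joint_velocities': array([ 0.0006, -0.0016, -0.0009,  0.0014, -0.0003,  0.0001, -0.0007]), 'joint_efforts': array([ -0.0003, -56.6585,  -5.8161, -27.9108,  -0.0686,   0.0308,
         0.0002]), 'tcp_pos': array([ 0.1705, -0.6265,  0.1989]), 'orientation': array([-0.7008, -0.0944,  0.7009, -0.093 ]), 'force': array([ 0.3473,  0.2383, -0.6124]), 'ft_torque': array([ 0.0128, -0.001 , -0.0314]), 'opening': 0.09151900263079762}
top 469.00788539496705 469.00788539496705 320.83781926728636 193.85332816041438
[[-0.0194 -0.9994  0.0297 -0.0115]
 [-0.9818  0.0134 -0.1895  0.6071]
 [ 0.189  -0.0328 -0.9814  0.8542]
 [ 0.      0.      0.      1.    ]]
side 461.23275358613927 461.23275358613927 321.6029429361163 203.29373045508623
[[-0.9425 -0.3341  0.0005  0.5837]
 [-0.2075  0.5841 -0.7847  0.1796]
 [ 0.2619 -0.7397 -0.6198  0.8007]
 [ 0.      0.      0.      1.    ]]
wrist 318.9998511267254 318.9998511267254 315.59791449126016 205.83734747680603
[[ 0.0009 -0.2666  0.9638 -0.1849]
 [ 1.     -0.0002 -0.001  -0.0001]
 [ 0.0004  0.9638  0.2666 -0.0721]
 [ 0.      0.      0.      1.    ]]
```

View pics/top0.png

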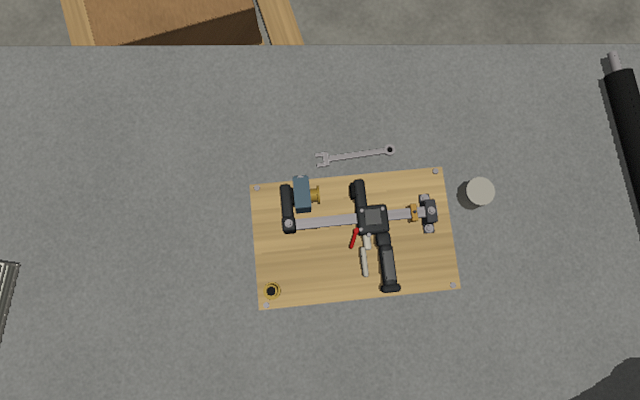

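View pics/side0.png

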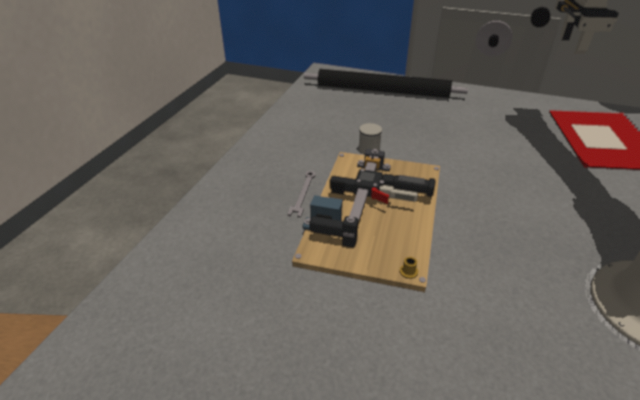

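View pics/wrist0.png

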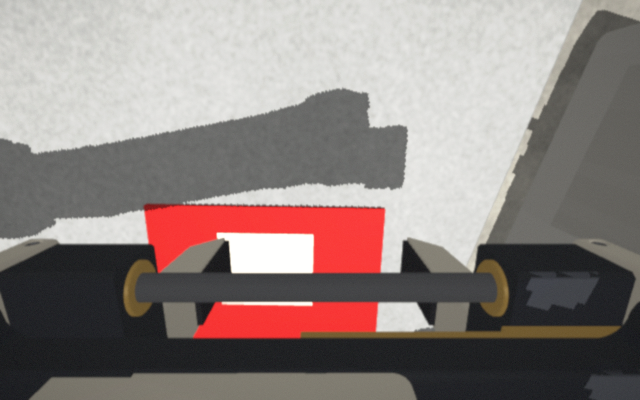

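The top view shows the board with corners near (250,184), (442,168), (461,289) and (259,309). The clamp body is near (372,218), the grip runs down to (390,288), the trigger is near (365,255) and the red lever is near (353,238). The block and bush are near (303,193). Next I'll fit the board and the coloured parts.

```bash
cat > h.py <<'E'
import numpy as np,cv2
from plant import *
from scipy.spatial.transform import Rotation as R
np.set_printoptions(precision=4,suppress=True)
def ray(s,uv,T=None):
    uv=np.atleast_2d(uv).astype(float)
    d=np.c_[(uv[:,0]-s["cx"])/s["fx"],(uv[:,1]-s["cy"])/s["fy"],np.ones(len(uv))]
    if "extrinsics" in s: T=np.linalg.inv(s["extrinsics"])
    return T[:3,3],d@T[:3,:3].T
def plane(s,uv,z,T=None):
    o,d=ray(s,uv,T); return o+d*((z-o[2])/d[:,2])[:,None]
def wristT(s,o):
    W=np.eye(4);W[:3,:3]=R.from_quat(o["orientation"]).as_matrix();W[:3,3]=o["tcp_pos"]
    return W@s["hand_eye"]
def blobs(m,mina=8):
    n,l,st,c=cv2.connectedComponentsWithStats(m.astype(np.uint8))
    return [(st[i],c[i],l==i) for i in range(1,n) if st[i,4]>=mina]
E
python3 - <<'E'
from h import *
s=snapshot("top"); im=s["image"]; hsv=cv2.cvtColor(im,cv2.COLOR_RGB2HSV)
roi=np.zeros(im.shape[:2],bool); roi[140:330,220:500]=1
h,S,v=[hsv[:,:,i].astype(int) for i in range(3)]
m=((h>8)&(h<28)&(S>60)&(v>80)&roi).astype(np.uint8)
m=cv2.morphologyEx(m,cv2.MORPH_OPEN,np.ones((3,3)))
c=max(cv2.findContours(m,0,2)[0],key=cv2.contourArea)
hull=cv2.convexHull(c); q=cv2.approxPolyDP(hull,5,True)[:,0]
print(q)
P=plane(s,hull[:,0],0.015)
r=cv2.minAreaRect((P[:,:2]*1000).astype(np.float32)); print(r)
Pq=plane(s,q,0.015);print(Pq)
red=(((h<8)|(h>172))&(S>140)&(v>70)&roi)
for st,cc,_ in blobs(red): print("red",st,cc,plane(s,cc,.062))
wh=((S<45)&(v>165)&roi)
for st,cc,_ in blobs(wh): print("wh",st,cc,plane(s,cc,.061))
im2=cv2.resize(im[150:320,235:475],None,fx=3.3,fy=3.3,interpolation=2)
cv2.imwrite("pics/top0z.png",im2[:,:,::-1])
E
```

```text
[[441 167]
 [459 288]
 [259 309]
 [250 185]]
((529.2584228515625, -86.20571899414062), (250.0999298095703, 399.90960693359375), 4.7818827629089355)
[[ 0.6686 -0.274   0.015 ]
 [ 0.4216 -0.2931  0.015 ]
 [ 0.3894  0.1014  0.015 ]
 [ 0.6355  0.121   0.015 ]]
red [350 227   9  22  82] [353.8293 236.6098] [[ 0.5222 -0.0828  0.062 ]]
wh [467 178  27  27 130] [478.9385 192.0308] [[ 0.6057 -0.3317  0.061 ]]
wh [364 236   7  13  65] [367.     242.2769] [[ 0.5111 -0.1077  0.061 ]]
wh [362 248   6  28  77] [364.3117 261.5195] [[ 0.4748 -0.1013  0.061 ]]
```

View pics/top0z.png

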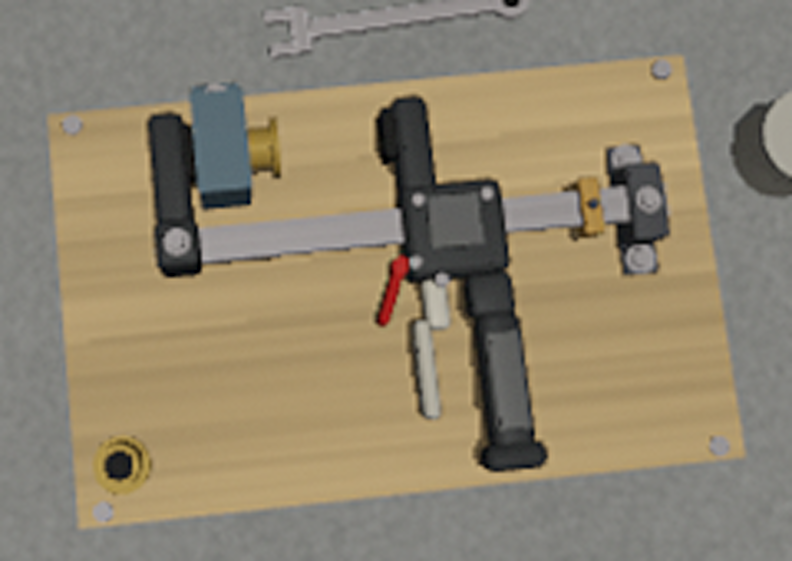

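```bash
cat >> h.py <<'E'
C=np.array([.52926,-.0862]);TH=np.deg2rad(4.78)
def fix(p):
    d=np.atleast_2d(p)[:,:2]-C; c,s=np.cos(TH),np.sin(TH)
    return np.c_[d[:,0]*c+d[:,1]*s,-d[:,0]*s+d[:,1]*c]
def world(f):
    f=np.atleast_2d(f);c,s=np.cos(TH),np.sin(TH)
    return np.c_[f[:,0]*c-f[:,1]*s,f[:,0]*s+f[:,1]*c]+C
def tool(target_xyz,o=None):
    "mm shift in tool axes + turn deg to align tool y with fixture y"
    o=o or get_obs(); M=R.from_quat(o["orientation"]).as_matrix()
    fy=np.array([-np.sin(TH),np.cos(TH),0])
    t=M.T@fy; a=np.degrees(np.arctan2(t[2],t[1])); a=(a+90)%180-90
    return M.T@(np.array(target_xyz)-o["tcp_pos"])*1000,a
E
python3 - <<'E'
from h import *
s=snapshot("top"); im=s["image"]
# crop zoom 3.3, offset (235,150)
z=lambda x,y:(x/3.3+235,y/3.3+150)
for n,p,h in [("trig front top end",(412,322),.061),("trig front bottom",(422,415),.061),("grip pommel L",(485,468),.06),("pommel R",(545,460),.06),("lever tip",(382,325),.062),("lever base",(400,262),.062),("stop front",(579,205),.061),("jaw pad face top",(383,110),.066),("jawpad bottom",(383,160),.066),("bush L face",(279,150),.05),("bush top",(275,118),.067),("bush bottom",(278,177),.033),("spare",(122,463),.043),("block back top",(245,90),.085),("block back bottom",(250,200),.085),("fixedjaw post",(180,240),.082),("clampbody back edge",(507,230),.07)]:
    print(n,fix(plane(s,z(*p),h))*1000)
o=get_obs();M=R.from_quat(o["orientation"]).as_matrix();print(M,o["clock"])
E
```

```text
trig front top end [[-28.5652  -5.1461]]
trig front bottom [[-81.6039  -4.5791]]
grip pommel L [[-114.7014  -36.8423]]
pommel R [[-113.8156  -71.5084]]
lever tip [[-28.6003  12.3984]]
lever base [[ 6.5039 -2.1873]]
stop front [[  29.5008 -111.0185]]
jaw pad face top [[96.2171 -2.2374]]
jawpad bottom [[66.5167  1.1964]]
bush L face [[81.3115 60.371 ]]
bush top [[97.354  61.5408]]
bush bottom [[68.027 61.881]]
spare [[-90.8283 168.6339]]
block back top [[111.6635  77.8792]]
block back bottom [[47.6669 81.3307]]
fixedjaw post [[ 29.2247 122.9427]]
clampbody back edge [[ 17.9585 -65.1517]]
[[-0.0002  0.2627 -0.9649]
 [ 0.0009 -0.9649 -0.2627]
 [-1.     -0.0009 -0.0001]] 0.25
```

```bash
python3 - <<'E'
from h import *
w=world((-62,-36)/np.array(1000.))[0];print(w)
print(tool([*w,.15]))
E
```

```text
[ 0.4705 -0.1272]
(array([  49.8077, -403.2514, -420.5457]), np.float64(10.450879897418247))
```

servo_tool(rows=[[0,-34,-35,2,1],[0,-68,-70,4,1],[0,-102,-105,6,1],[0,-136,-140,8,1],[0,-170,-175,10.4,1]])

```text
clock: 0.75
tcp_pos: [0.2955, -0.4151, 0.1997]
orientation: [-0.706, -0.029, 0.707, -0.029]
force: [1.9, -0.9, -0.2]
opening: 0.0917
```

```bash
python3 - <<'E'
from h import *
w=world((-62,-36)/np.array(1000.))[0]
o=get_obs();print(tool([*w,.15]),o["clock"],o["tcp_pos"],o["force"])
E
```

```text
(array([  49.8027, -272.3813, -198.1022]), np.float64(-0.046965826576865766)) 0.75 [ 0.2955 -0.4151  0.1997] [ 1.923  -0.881  -0.1799]
```

servo_tool(rows=[[0,-40,-29,0,1],[0,-80,-58,0,1],[0,-120,-87,0,1],[0,-160,-116,0,1],[0,-200,-146,0,1]])

```text
clock: 1.25
tcp_pos: [0.4251, -0.2021, 0.2001]
orientation: [0.707, 0.029, -0.706, 0.029]
force: [0.3, -0.7, 0.3]
opening: 0.0918
```

```bash
python3 - <<'E'
from h import *
w=world((-62,-36)/np.array(1000.))[0]
o=get_obs();print(tool([*w,.15]),o["clock"],o["tcp_pos"],o["force"])
E
```

```text
(array([ 50.0556, -70.8678, -51.3111]), np.float64(-0.06743916210433554)) 1.25 [ 0.4251 -0.2021  0.2001] [ 0.27   -0.662   0.2984]
```

servo_tool(rows=[[10,-36,-25,0,1],[20,-60,-43,0,1],[35,-71,-51,0,1],[50,-71,-51,0,1],[50,-71,-51,0,1]])

```text
clock: 1.75
tcp_pos: [0.4688, -0.126, 0.1484]
orientation: [-0.705, -0.03, 0.708, -0.029]
force: [-1.0, -0.5, -0.4]
opening: 0.092
```

```bash
python3 - <<'E'
from h import *
o=get_obs();s=snapshot("wrist");cv2.imwrite("pics/w1.png",s["image"][:,:,::-1])
print(fix(o["tcp_pos"]),o["tcp_pos"],o["force"])
np.save("w1.npy",wristT(s,o))
E
```

```text
[[-0.0636 -0.0346]] [ 0.4688 -0.126   0.1484] [-1.0422 -0.4692 -0.4173]
```

View pics/w1.png

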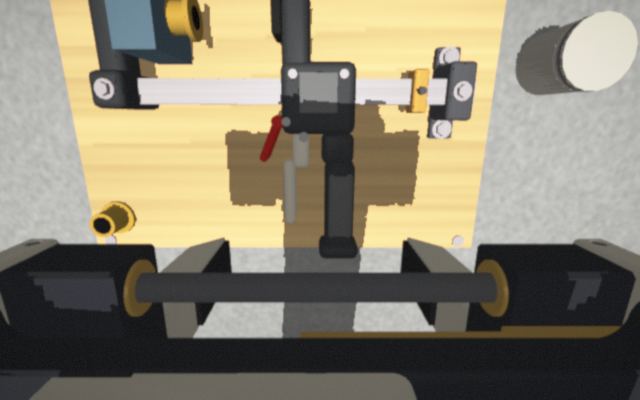

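The wrist view looks onto the board with forward to the left. The trigger bar is at columns 285–297, around row 190. The grip is at columns 325–354, rows 160–255, and the lever tip is at (264,160).

```bash
python3 - <<'E'
from h import *
T=np.load("w1.npy");s=snapshot("wrist")
for n,p,z in [("trig front",(285,190),.061),("trig end",(291,222),.061),("grip back",(354,200),.065),("grip front",(327,200),.065),("pommel end",(338,256),.068),("levertip",(264,160),.062),("bush face",(203,20),.05),("stop",(413,90),.061),("bodyback",(355,90),.07)]: print(n,fix(plane(s,p,z,T))*1000)
w=world((-62,-36)/np.array(1000.))[0]
print(tool([*w,.032]),get_obs()["clock"])
E
```

```text
trig front [[-52.8184  -7.3172]]
trig end [[-82.2741 -11.9557]]
grip back [[-60.7569 -67.4091]]
grip front [[-60.7761 -43.9702]]
pommel end [[-112.2156  -54.3102]]
levertip [[-26.5224   9.7424]]
bush face [[82.7118 55.2873]]
stop [[  29.5663 -112.3116]]
bodyback [[ 28.8853 -64.6888]]
(array([118.1158,   0.0115,  -0.6185]), np.float64(-0.07560316630474517)) 1.85
```

servo_tool(rows=[[30,0,0,0,1],[60,0,0,0,1],[85,0,0,0,1],[105,0,0,0,1],[118,0,0,0,1]])

```text
clock: 2.35
tcp_pos: [0.4697, -0.1282, 0.0316]
orientation: [-0.706, -0.028, 0.707, -0.029]
force: [0.3, 0.4, 0.9]
opening: 0.0916
```

servo_tool(rows=[[0,0,0,0,1]])

```text
clock: 2.45
tcp_pos: [0.469, -0.1285, 0.0309]
orientation: [-0.706, -0.028, 0.707, -0.028]
force: [-1.0, 0.4, 0.4]
opening: 0.092
```

```bash
python3 - <<'E'
from h import *
o=get_obs();print(fix(o["tcp_pos"])*1000,o["tcp_pos"],o["force"],tool([*world([-.062,-.036])[0],.032]))
E
```

```text
[[-63.6203 -37.0948]] [ 0.469  -0.1285  0.0309] [-0.9615  0.359   0.3641] (array([-1.125 , -1.101 , -1.6137]), np.float64(-0.21398529200280336))
```

servo_tool(rows=[[0,-6,0,0,1],[0,-12,0,0,1],[0,-17,0,0,1],[0,-22,0,0,1],[0,-27,0,0,1]])

```text
clock: 2.95
tcp_pos: [0.4679, -0.1038, 0.0318]
orientation: [-0.706, -0.027, 0.707, -0.029]
force: [1.9, -6.8, -1.5]
opening: 0.0919
```

servo_tool(rows=[[0,-6,0,0,1],[0,-12,0,0,1],[0,-18,0,0,1],[0,-24,0,0,1],[0,-30,0,0,1]])

```text
clock: 3.45
tcp_pos: [0.4657, -0.0763, 0.0324]
orientation: [0.707, 0.025, -0.707, 0.03]
force: [0.2, -6.8, -0.7]
opening: 0.0917
```

```bash
python3 - <<'E'
from h import *
o=get_obs();print(fix(o["tcp_pos"])*1000,o["tcp_pos"],o["force"],tool([*world([-.062,-.036])[0],.032]))
s=snapshot("wrist");cv2.imwrite("pics/w2.png",s["image"][:,:,::-1])
s=snapshot("top");cv2.imwrite("pics/t2.png",cv2.resize(s["image"][150:320,235:475],None,fx=3.3,fy=3.3,interpolation=2)[:,:,::-1])
E
```

```text
[[-62.5329  15.177 ]] [ 0.4657 -0.0763  0.0324] [ 0.2356 -6.7578 -0.672 ] (array([ 0.7478, 51.1684, -0.8708]), np.float64(-0.37821575212524294))
```

View pics/w2.png

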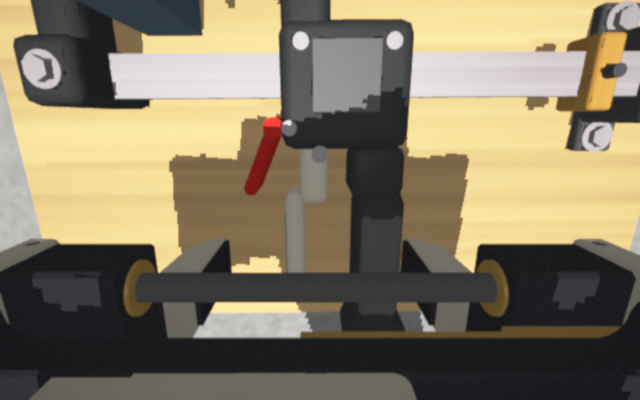

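View pics/t2.png

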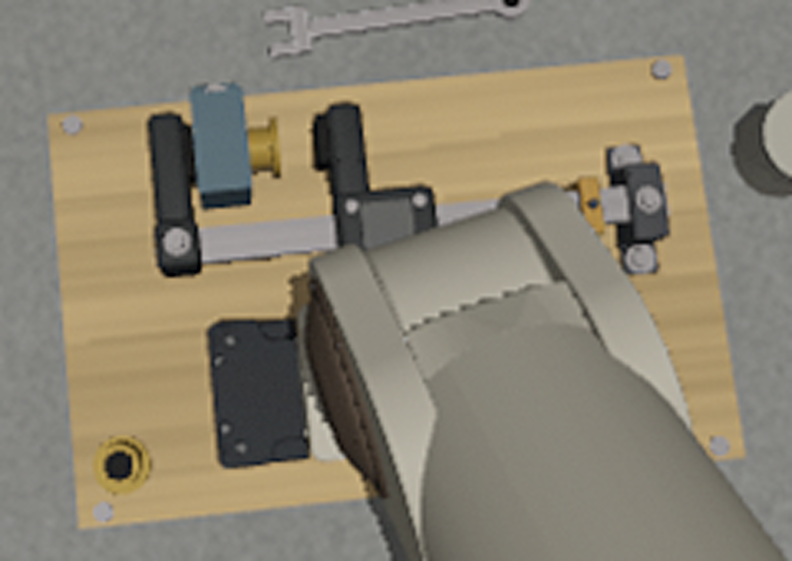

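servo_tool(rows=[[0,-4,0,-0.2,1],[0,-8,0,-0.4,1],[0,-12,0,-0.4,1],[0,-15,0,-0.4,1],[0,-18,0,-0.4,1]])

```text
clock: 4.05
tcp_pos: [0.4641, -0.058, 0.0326]
orientation: [0.707, 0.027, -0.706, 0.032]
force: [-0.2, -7.3, -0.6]
opening: 0.0921
```

servo_tool(rows=[[0,-1,0,0,1],[0,-2,0,0,1]])

```text
clock: 4.25
tcp_pos: [0.4641, -0.0561, 0.0329]
orientation: [0.707, 0.027, -0.706, 0.033]
force: [-0.7, -3.4, 0.3]
opening: 0.0916
```

```bash
python3 - <<'E'
from h import *
o=get_obs();print(fix(o["tcp_pos"])*1000,o["tcp_pos"],o["force"],tool([*world([-.062,-.036])[0],.032]))
s=snapshot("top");cv2.imwrite("pics/t3.png",cv2.resize(s["image"][160:240,270:390],None,fx=6,fy=6,interpolation=2)[:,:,::-1])
E
```

```text
[[-62.467   35.3852]] [ 0.4641 -0.0561  0.0329] [-0.7129 -3.3577  0.3477] (array([ 1.41  , 71.3769, -0.4045]), np.float64(0.050102764895768814))
```

View pics/t3.png

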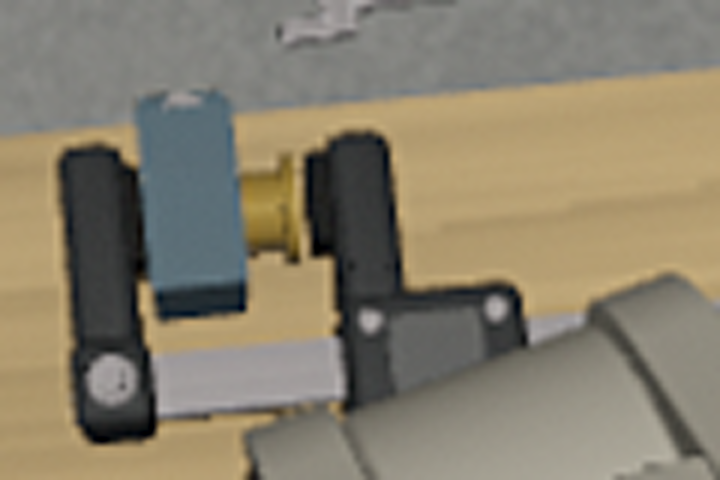

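The top view shows the pad face near column 306 and the flange edge near 297, a gap of roughly 3 mm. I'll push on in small steps and watch the force.

servo_tool(rows=[[0,-1,0,0,1],[0,-2,0,0,1]])

```text
clock: 4.5
tcp_pos: [0.464, -0.055, 0.0328]
orientation: [0.707, 0.027, -0.706, 0.033]
force: [1.0, -6.6, -1.9]
opening: 0.092
```

servo_tool(rows=[[0,-1,0,0,1],[0,-1,0,0,1]])

```text
clock: 4.7
tcp_pos: [0.464, -0.0549, 0.0328]
orientation: [0.707, 0.026, -0.706, 0.033]
force: [0.9, -6.4, -1.5]
opening: 0.0919
```

servo_tool(rows=[[0,5,0,0,0.8],[0,10,0,0,0.6],[0,14,0,0,0.5],[0,15,0,0,0.45],[0,15,0,0,0.45]], squeeze=16)

```text
clock: 5.2
tcp_pos: [0.4653, -0.0698, 0.0329]
orientation: [0.707, 0.026, -0.706, 0.033]
force: [1.0, 0.3, -0.2]
opening: 0.0668
```

servo_tool(rows=[[0,0,0,0,0.35],[0,0,0,0,0.3],[0,1,0,0,0.25]])

```text
clock: 5.5
tcp_pos: [0.4653, -0.0713, 0.033]
orientation: [0.707, 0.026, -0.706, 0.033]
force: [-0.7, -1.3, 0.0]
opening: 0.0584
```

```bash
python3 - <<'E'
from h import *
o=get_obs();print(fix(o["tcp_pos"])*1000,o["tcp_pos"],o["force"],o["opening"])
E
```

```text
[[-62.4989  20.1548]] [ 0.4653 -0.0713  0.033 ] [-0.7405 -1.2598  0.0019] 0.05835232248334073
```

servo_tool(rows=[[0,1,0,0,0.17],[0,2,0,0,0.09],[0,3,0,0,0.01],[0,4,0,0,-0.07],[0,4,0,0,-0.15]])

```text
clock: 6.0
tcp_pos: [0.4663, -0.078, 0.034]
orientation: [0.707, 0.024, -0.706, 0.033]
force: [-3.6, -7.7, 13.0]
opening: 0.0405
```

```bash
python3 - <<'E'
from h import *
o=get_obs();y=fix(o["tcp_pos"])[0,1]*1000;print(y,y-o["opening"]*500,o["force"],o["opening"])
E
```

```text
13.39992341811756 -6.864105418031883 [-3.5754 -7.7006 13.0475] 0.04052805767229888
```

servo_tool(rows=[[0,-2,0,0,0],[0,-5,0,0,0.15],[0,-8,0,0,0.3],[0,-11,0,0,0.45],[0,-11,0,0,0.45]])

```text
clock: 6.5
tcp_pos: [0.4663, -0.0664, 0.0342]
orientation: [0.707, 0.024, -0.706, 0.033]
force: [-0.7, 0.1, 0.0]
opening: 0.0656
```

```bash
cat > st.py <<'E'
from h import *
o=get_obs();f=fix(o["tcp_pos"])[0]*1000;w=o["opening"]*500
print("x %.1f y %.1f z %.1f back %.1f front %.1f"%(*f,o["tcp_pos"][2]*1000,f[1]-w,f[1]+w),"F",o["force"],"op",o["opening"],"t",o["clock"],"turn",tool([0,0,0],o)[1])
E
cat > tp.py <<'E'
import sys
from h import *
s=snapshot("top");cv2.imwrite(sys.argv[1],cv2.resize(s["image"][160:240,270:390],None,fx=6,fy=6,interpolation=2)[:,:,::-1])
E
python3 st.py; python3 tp.py pics/t4.png
```

```text
x -61.1 y 25.0 z 34.2 back -7.8 front 57.8 F [-0.6805  0.1143  0.0387] op 0.06556518862777146 t 6.5 turn -0.17181394436619257
```

View pics/t4.png

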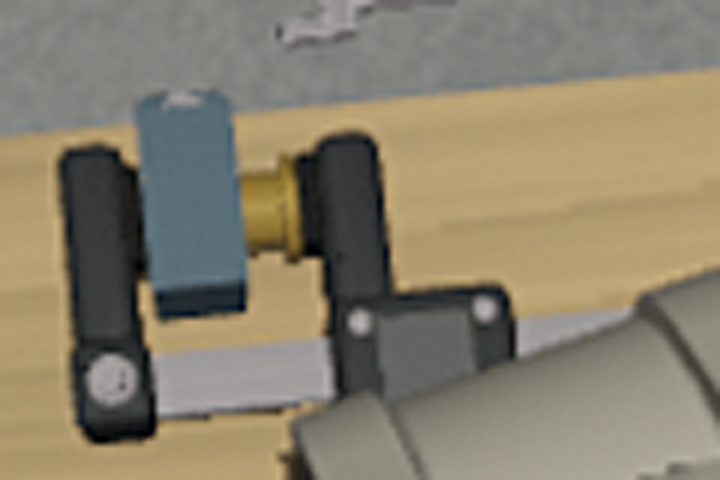

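servo_tool(rows=[[0,1.5,0,0,0.3],[0,3,0,0,0.2],[0,4.5,0,0,0.1],[0,6,0,0,0],[0,7.5,0,0,-0.15]])

```text
clock: 7.05
tcp_pos: [0.4671, -0.077, 0.0345]
orientation: [0.707, 0.022, -0.706, 0.033]
force: [0.4, -9.3, 3.4]
opening: 0.0428
```

```bash
python3 st.py
```

```text
x -61.2 y 14.4 z 34.5 back -7.0 front 35.8 F [ 0.4158 -9.2937  3.4163] op 0.04276475661972673 t 7.05 turn -0.2911114673785278
```

servo_tool(rows=[[0,0,0,0,-0.2],[0,0,0,0,-0.2]])

```text
clock: 7.25
tcp_pos: [0.4674, -0.0799, 0.0346]
orientation: [0.708, 0.02, -0.706, 0.033]
force: [0.6, -8.6, -0.6]
opening: 0.037
```

```bash
python3 st.py
```

```text
x -61.1 y 11.5 z 34.6 back -7.0 front 30.0 F [ 0.5911 -8.5614 -0.6431] op 0.03700182802234411 t 7.25 turn -0.4385757525911913
```

```bash
python3 - <<'E'
from h import *
s=snapshot("wrist");cv2.imwrite("pics/w5.png",s["image"][:,:,::-1])
s=snapshot("side");cv2.imwrite("pics/s5.png",cv2.resize(s["image"][130:290,280:460],None,fx=3.5,fy=3.5,interpolation=2)[:,:,::-1])
E
python3 tp.py pics/t5.png
```

```text
(no output)
```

View pics/w5.png

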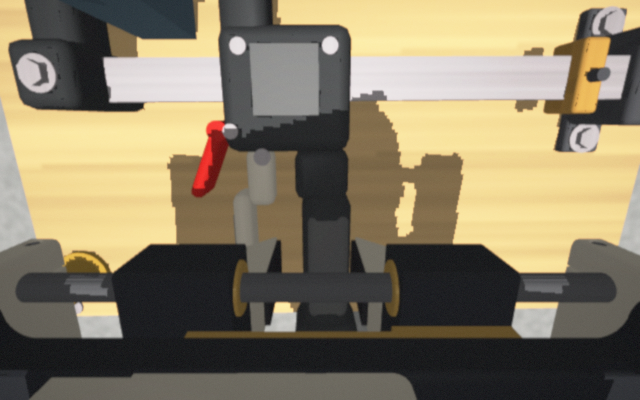

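View pics/s5.png

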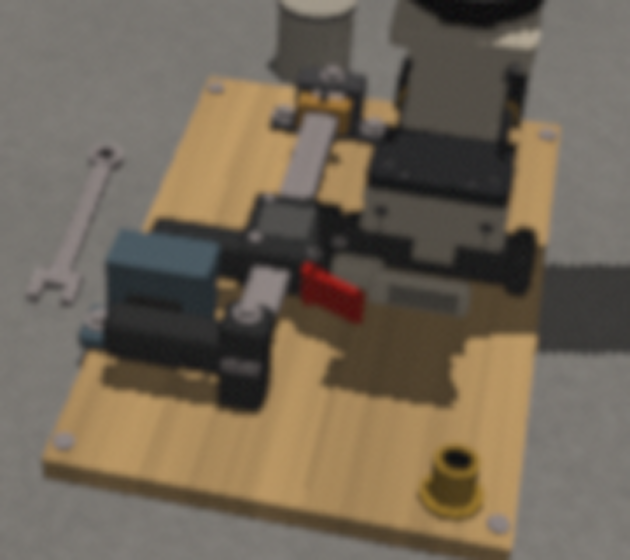

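View pics/t5.png

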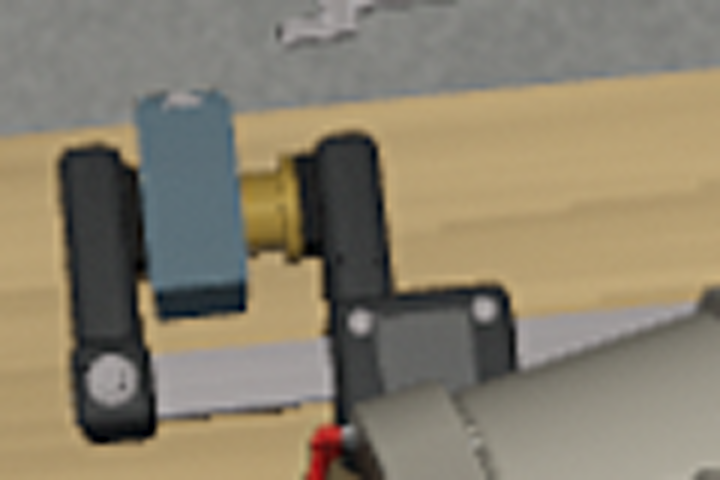

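```bash
python3 - <<'E'
from h import *
o=get_obs();s=snapshot("wrist");T=wristT(s,o)
for n,p,z in [("trig front",(234,225),.061),("trig rear",(257,225),.061),("grip back",(350,225),.065),("grip front",(303,225),.065),("lever tip",(197,195),.062)]: print(n,fix(plane(s,p,z,T))*1000)
# project finger tips
H=np.linalg.inv(s["hand_eye"])
for x in (0,-.019,-.04):
  for y in (-.0185,-.0375,.0185):
    for zz in(-.0095,.0095):
      c=H@[x,y,zz,1]; print(x,y,zz,(s["fx"]*c[0]/c[2]+s["cx"]).round(),(s["fy"]*c[1]/c[2]+s["cy"]).round())
E
```

```text
trig front [[-42.8571  54.6899]]
trig rear [[-43.0244  42.7185]]
grip back [[-42.337   -5.4986]]
grip front [[-42.0008  18.5729]]
lever tip [[-26.3128  71.8186]]
0 -0.0185 -0.0095 286.0 224.0
0 -0.0185 0.0095 287.0 253.0
0 -0.0375 -0.0095 255.0 224.0
0 -0.0375 0.0095 256.0 253.0
0 0.0185 -0.0095 347.0 224.0
0 0.0185 0.0095 346.0 253.0
-0.019 -0.0185 -0.0095 283.0 235.0
-0.019 -0.0185 0.0095 284.0 266.0
-0.019 -0.0375 -0.0095 249.0 235.0
-0.019 -0.0375 0.0095 250.0 266.0
-0.019 0.0185 -0.0095 350.0 235.0
-0.019 0.0185 0.0095 349.0 266.0
-0.04 -0.0185 -0.0095 279.0 250.0
-0.04 -0.0185 0.0095 280.0 285.0
-0.04 -0.0375 -0.0095 240.0 250.0
-0.04 -0.0375 0.0095 242.0 285.0
-0.04 0.0185 -0.0095 354.0 250.0
-0.04 0.0185 0.0095 353.0 285.0
```

```bash
python3 - <<'E'
from h import *
o=get_obs();s=snapshot("side");E=s["extrinsics"]
im=cv2.resize(s["image"][160:230,350:450],None,fx=7,fy=7,interpolation=2)
M=R.from_quat(o["orientation"]).as_matrix()
print(np.linalg.inv(E)[:3,3], M)
def pr(p,col):
    c=E@np.r_[p,1];u=s["fx"]*c[0]/c[2]+s["cx"],s["fy"]*c[1]/c[2]+s["cy"]
    cv2.circle(im,(int((u[0]-350+.5)*7),int((u[1]-160+.5)*7)),4,col,-1)
for y in(-o["opening"]/2,-o["opening"]/2-.012,o["opening"]/2):
  for x in (0,-.03):
    pr(o["tcp_pos"]+M@[x,y,0],(0,255,0) if y>-.02 else (255,0,255))
for x in(-.091,-.033):
  for z in(.039,.061): pr(np.r_[world([x,.055])[0],z],(0,255,255))
cv2.imwrite("pics/s6.png",im[:,:,::-1]); 
E
python3 st.py
```

```text
[0.3777 0.6825 0.637 ] [[ 0.0036  0.0758 -0.9971]
 [-0.0184 -0.997  -0.0758]
 [-0.9998  0.0186 -0.0022]]
x -61.2 y 11.3 z 34.6 back -7.3 front 29.9 F [ 1.5084 -8.5238 -0.3702] op 0.037198588779832405 t 7.5 turn -0.4309283047269332
```

View pics/s6.png

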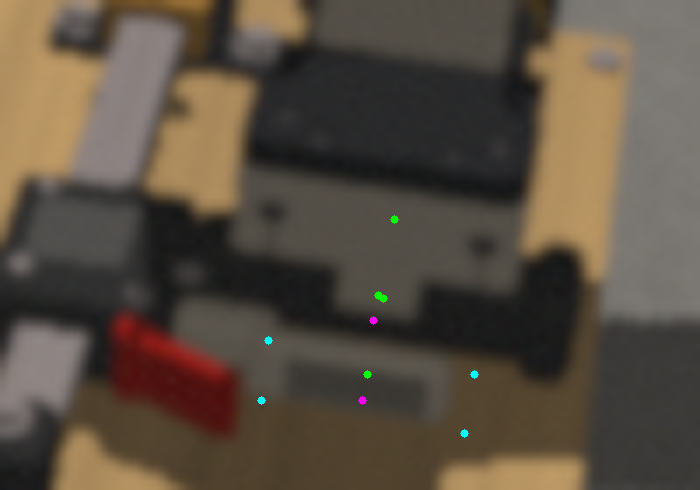

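The side and wrist views both show the front finger between the trigger and the grip, and the trigger sprung open. It slipped past instead of squeezing. I'll lift straight out and look again.

servo_tool(rows=[[0,1,0,0,-0.2],[0,2,0,0,-0.2],[0,2,0,0,-0.2]])

```text
clock: 7.8
tcp_pos: [0.4674, -0.0815, 0.0345]
orientation: [0.707, 0.021, -0.706, 0.033]
force: [0.6, -0.8, 1.1]
opening: 0.0371
```

servo_tool(rows=[[-8,0,0,0,-0.2],[-20,0,0,0,-0.2],[-35,0,0,0,-0.2],[-50,0,0,0,-0.2],[-50,0,0,0,-0.2]])

```text
clock: 8.3
tcp_pos: [0.4695, -0.0809, 0.0874]
orientation: [0.709, 0.02, -0.704, 0.034]
force: [0.2, 0.4, 0.7]
opening: 0.0366
```

```bash
python3 st.py; python3 - <<'E'
from h import *
o=get_obs();s=snapshot("wrist");cv2.imwrite("pics/w7.png",s["image"][:,:,::-1])
np.save("w7.npy",wristT(s,o))
E
```

```text
x -59.1 y 10.3 z 87.4 back -8.0 front 28.6 F [0.2139 0.3659 0.6506] op 0.03661421933318609 t 8.3 turn -0.42029692721814627
```

View pics/w7.png

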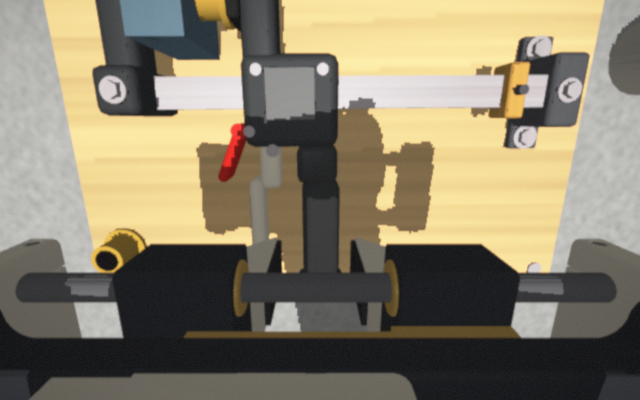

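```bash
python3 - <<'E'
from h import *
T=np.load("w7.npy");s=snapshot("wrist")
for n,p,z in [("trig front",(251,200),.061),("trig rear",(266,200),.061),("grip back",(339,200),.065),("grip front",(303,200),.065),("lever tip",(221,177),.062)]: print(n,fix(plane(s,p,z,T))*1000)
print(tool([*world([-.062,.024])[0],.080]))
E
```

```text
trig front [[-40.6635  54.0946]]
trig rear [[-40.7918  43.8992]]
grip back [[-40.4152  -5.6124]]
grip front [[-40.1107  18.5757]]
lever tip [[-24.4271  72.8096]]
(array([  5.1334, -13.836 ,   1.3608]), np.float64(-0.44688621165840914))
```

servo_tool(rows=[[0,-5,0,0,0.3],[0,-10,1,0.2,0.8],[0,-14,2,0.4,1],[0,-14,3,0.4,1],[0,-14,3,0.4,1]], squeeze=16)

```text
clock: 8.9
tcp_pos: [0.4634, -0.067, 0.0849]
orientation: [0.708, 0.018, -0.705, 0.031]
force: [0.3, 0.5, 0.8]
opening: 0.0726
```

```bash
python3 st.py; python3 - <<'E'
from h import *
print(tool([*world([-.062,.024])[0],.029]))
o=get_obs();s=snapshot("wrist");cv2.imwrite("pics/w8.png",s["image"][:,:,::-1])
s=snapshot("side");cv2.imwrite("pics/s8.png",cv2.resize(s["image"][160:240,350:450],None,fx=6,fy=6,interpolation=2)[:,:,::-1])
E
```

```text
x -64.1 y 24.6 z 84.9 back -11.7 front 60.9 F [0.2884 0.4981 0.7525] op 0.07260056711598749 t 8.9 turn -0.8114585458371266
(array([55.8714, -0.4727, -1.8864]), np.float64(-0.8114585458371266))
```

View pics/w8.png

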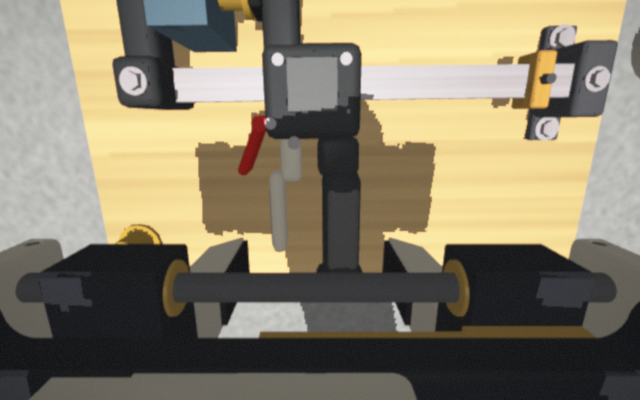

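View pics/s8.png

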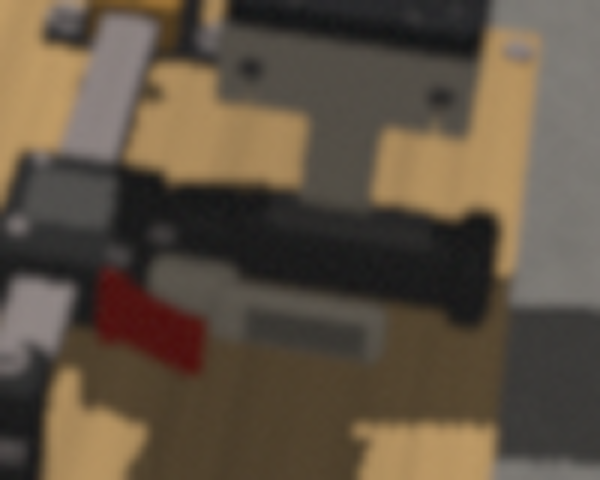

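servo_tool(rows=[[0,0,-1,-0.4,1],[0,0,-2,-0.8,1],[0,0,-2,-0.8,1]])

```text
clock: 9.3
tcp_pos: [0.466, -0.0673, 0.085]
orientation: [0.708, 0.023, -0.705, 0.036]
force: [0.7, 0.6, -0.0]
opening: 0.0917
```

servo_tool(rows=[[12,0,0,0,1],[24,0,0,0,1],[36,0,0,0,1],[48,0,0,0,1],[56,0,0,0,1]])

```text
clock: 9.8
tcp_pos: [0.4653, -0.0681, 0.0274]
orientation: [0.707, 0.023, -0.706, 0.036]
force: [-0.5, 0.1, 0.3]
opening: 0.0921
```

```bash
python3 st.py; python3 - <<'E'
from h import *
print(tool([*world([-.062,.024])[0],.029]))
s=snapshot("side");cv2.imwrite("pics/s9.png",cv2.resize(s["image"][160:240,350:450],None,fx=6,fy=6,interpolation=2)[:,:,::-1])
E
```

```text
x -62.2 y 23.3 z 27.4 back -22.7 front 69.4 F [-0.478   0.139   0.2659] op 0.09212383436107631 t 9.8 turn -0.03324989415904156
(array([-1.6578, -0.6354, -0.2086]), np.float64(-0.03324989415904156))
```

View pics/s9.png

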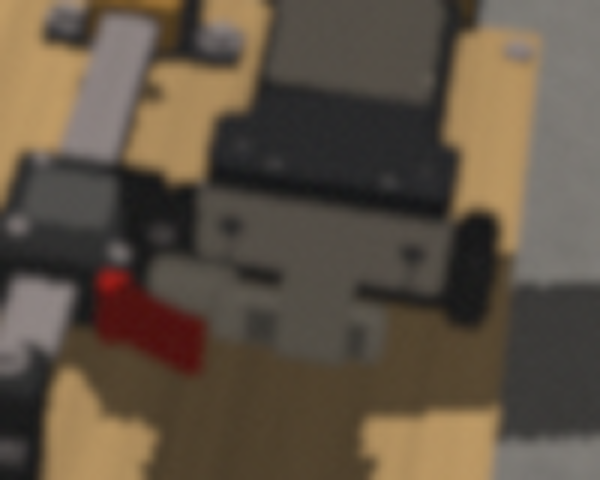

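servo_tool(rows=[[0,-0.5,0,0,0.8],[0,-0.5,0,0,0.6],[0,-0.5,0,0,0.4],[0,-0.5,0,0,0.3],[0,-0.5,0,0,0.3]])

```text
clock: 10.35
tcp_pos: [0.4651, -0.0685, 0.0271]
orientation: [0.707, 0.023, -0.706, 0.036]
force: [0.4, -2.8, 0.9]
opening: 0.0607
```

```bash
python3 st.py; python3 - <<'E'
from h import *
s=snapshot("side");cv2.imwrite("pics/s10.png",cv2.resize(s["image"][160:240,350:450],None,fx=6,fy=6,interpolation=2)[:,:,::-1])
E
```

```text
x -62.4 y 23.0 z 27.1 back -7.3 front 53.4 F [ 0.3677 -2.8192  0.897 ] op 0.060670972746265595 t 10.35 turn -0.034780113075839836
```

View pics/s10.png

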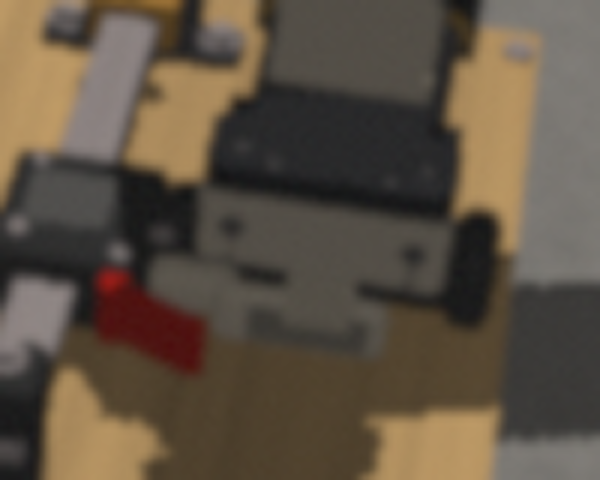

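```bash
python3 - <<'E'
from h import *
s=snapshot("side");E=s["extrinsics"]
def pr(f,z):
    c=E@np.r_[world(np.array(f)/1000)[0],z/1000,1];return np.array([s["fx"]*c[0]/c[2]+s["cx"],s["fy"]*c[1]/c[2]+s["cy"]])
print("s9 tip inner/outer",pr([-62,69.4],27.4),pr([-62,81],27.4),"seen 403.3,220")
print("s10",pr([-62,53.4],27.1),pr([-62,65],27.1),"seen 403.7 214.7")
print("trigger bottom near end", pr([-91,54],39), "top", pr([-91,54],61), "seen zoom (380,355),(385,300) ->",350+380/6,160+355/6,160+300/6)
for c in [(-125,200),(125,200),(125,-200),(-125,-200)]: print("corner",pr(c,15))
print("pommel end", pr([-117,6],50), "seen",350+475/6,160+270/6)
E
```

```text
s9 tip inner/outer [399.7299 228.0106] [398.9917 231.764 ] seen 403.3,220
s10 [400.7095 223.0622] [399.9904 226.7184] seen 403.7 214.7
trigger bottom near end [415.8695 221.1512] top [417.2933 212.6329] seen zoom (380,355),(385,300) -> 413.3333333333333 219.16666666666666 210.0
corner [425.3037 286.4529]
corner [290.7167 260.6473]
corner [338.8301 151.3095]
corner [439.0984 165.2617]
pommel end [431.6808 204.4283] seen 429.1666666666667 205.0
```

```bash
python3 - <<'E'
from h import *
s=snapshot("side");E=s["extrinsics"]
def pr(f,z):
    c=E@np.r_[world(np.array(f)/1000)[0],z/1000,1];return np.array([s["fx"]*c[0]/c[2]+s["cx"],s["fy"]*c[1]/c[2]+s["cy"]])
for z in (84.9,100): print(pr([-64,60.9],z),pr([-64,72],z))
print("seen 406.7 194.2")
E
```

```text
[404.4566 203.015 ] [403.7719 206.4869]
[405.3395 196.8167] [404.656  200.2661]
seen 406.7 194.2
```

Both views put the visible fingertip about 17 mm above the reported TCP, so the trigger was only half engaged. I'll open slightly and go about 8 mm lower, watching the force.

servo_tool(rows=[[0,0,0,0,0.6],[0,0,0,0,0.6],[2,0,0,0,0.6],[4,0,0,0,0.6],[6,0,0,0,0.6]])

```text
clock: 11.0
tcp_pos: [0.4649, -0.0688, 0.0207]
orientation: [0.707, 0.022, -0.706, 0.036]
force: [-0.6, -0.1, 0.3]
opening: 0.0732
```

servo_tool(rows=[[1,0,0,0,0.6],[2,0,0,0,0.6],[2,0,0,0,0.6]])

```text
clock: 11.3
tcp_pos: [0.4648, -0.0687, 0.0186]
orientation: [0.707, 0.023, -0.706, 0.036]
force: [-0.4, 0.1, -0.1]
opening: 0.0734
```

servo_tool(rows=[[0,0,0,0,0.4],[0,0,0,0,0.3],[0,0,0,0,0.25]])

```text
clock: 11.6
tcp_pos: [0.4645, -0.0697, 0.0185]
orientation: [0.707, 0.022, -0.706, 0.036]
force: [0.3, -3.2, -1.0]
opening: 0.0582
```

```bash
python3 st.py; python3 - <<'E'
from h import *
s=snapshot("side");cv2.imwrite("pics/s11.png",cv2.resize(s["image"][160:240,350:450],None,fx=6,fy=6,interpolation=2)[:,:,::-1])
E
```

```text
x -63.1 y 21.9 z 18.5 back -7.2 front 51.0 F [ 0.2798 -3.1546 -0.9922] op 0.05822972745206396 t 11.6 turn -0.021850141471986717
```

View pics/s11.png

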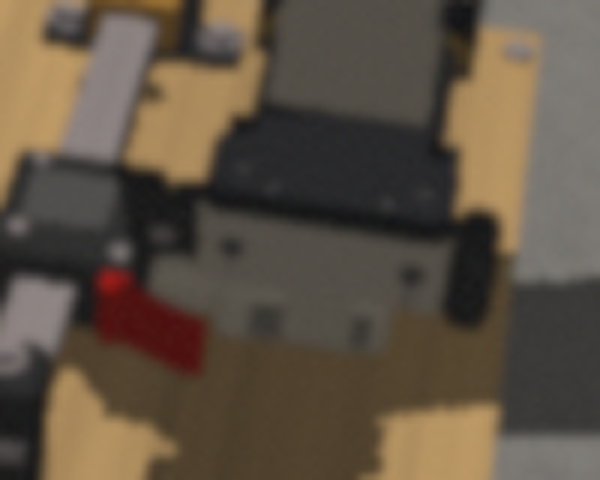

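servo_tool(rows=[[0,1,0,0,0.18],[0,2,0,0,0.12],[0,3,0,0,0.06]])

```text
clock: 11.95
tcp_pos: [0.4635, -0.0729, 0.0185]
orientation: [-0.706, -0.022, 0.707, -0.037]
force: [-4.1, -0.5, 5.5]
opening: 0.0499
```

```bash
python3 st.py
```

```text
x -64.4 y 18.7 z 18.5 back -6.2 front 43.7 F [-4.0914 -0.4784  5.5184] op 0.049893357732744344 t 11.95 turn 0.022711028320088644
```

servo_tool(rows=[[0,0.5,0,0,0.03],[0,1,0,0,0],[0,1,0,0,-0.05]])

```text
clock: 12.25
tcp_pos: [0.4632, -0.0739, 0.0185]
orientation: [-0.706, -0.022, 0.707, -0.037]
force: [-4.4, -1.3, 3.2]
opening: 0.0456
```

```bash
python3 st.py;python3 - <<'E'
from h import *
s=snapshot("side");cv2.imwrite("pics/s12.png",cv2.resize(s["image"][160:240,350:450],None,fx=6,fy=6,interpolation=2)[:,:,::-1])
E
```

```text
x -64.8 y 17.8 z 18.5 back -5.0 front 40.6 F [-4.3931 -1.2612  3.1777] op 0.045590980823248715 t 12.25 turn 0.026490002855524608
```

View pics/s12.png

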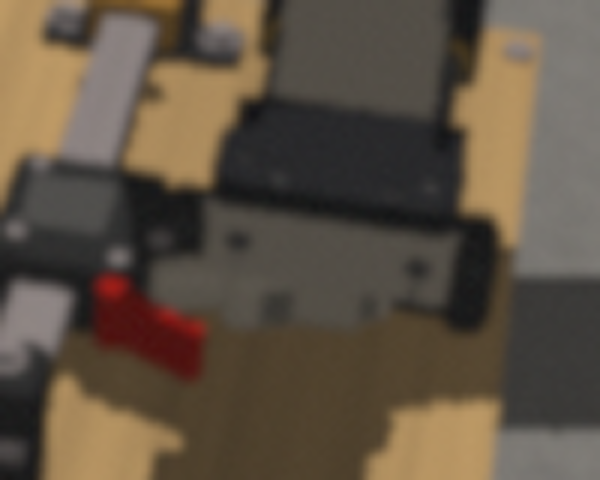

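servo_tool(rows=[[0,0.5,0,0,-0.1],[0,0.5,0,0,-0.1]])

```text
clock: 12.5
tcp_pos: [0.4632, -0.0738, 0.0185]
orientation: [-0.706, -0.023, 0.707, -0.037]
force: [-3.4, 0.5, 4.0]
opening: 0.0449
```

```bash
python3 st.py
```

```text
x -64.7 y 17.9 z 18.5 back -4.5 front 40.3 F [-3.3615  0.5378  3.9551] op 0.0448606576283988 t 12.5 turn 0.05988534384349009
```

servo_tool(rows=[[0,-2,0,0,0.1],[0,-4,-1,0,0.25],[0,-6,-2,0,0.4],[0,-8.5,-2,0,0.45],[0,-8.5,-2,0,0.45]])

```text
clock: 13.0
tcp_pos: [0.4656, -0.0647, 0.0185]
orientation: [-0.706, -0.023, 0.707, -0.037]
force: [1.4, -0.3, 0.7]
opening: 0.0665
```

servo_tool(rows=[[0,1,0,0,0.3],[0,2,0,0,0.2],[0,4,-0.5,0,0.12],[0,6,-1,0,0.06],[0,7,-1.5,0,0]])

```text
clock: 13.5
tcp_pos: [0.4647, -0.0709, 0.0183]
orientation: [-0.704, -0.023, 0.708, -0.037]
force: [-9.3, 3.9, 10.1]
opening: 0.0469
```

```bash
python3 st.py
```

```text
x -63.1 y 20.7 z 18.3 back -2.8 front 44.1 F [-9.35    3.9255 10.1333] op 0.046850651047223316 t 13.5 turn 0.14187183376193957
```

servo_tool(rows=[[0,0,0.5,0,-0.05],[0,0,0.5,0,-0.1],[0,0,0.5,0,-0.1]])

```text
clock: 13.8
tcp_pos: [0.4644, -0.0706, 0.0184]
orientation: [-0.705, -0.024, 0.708, -0.037]
force: [-1.5, 0.8, 2.6]
opening: 0.0455
```

```bash
python3 st.py; python3 tp.py pics/t13.png
```

```text
x -63.3 y 21.0 z 18.4 back -1.8 front 43.7 F [-1.4796  0.8239  2.5917] op 0.04548646587439202 t 13.8 turn 0.15930105864569555
```

View pics/t13.png

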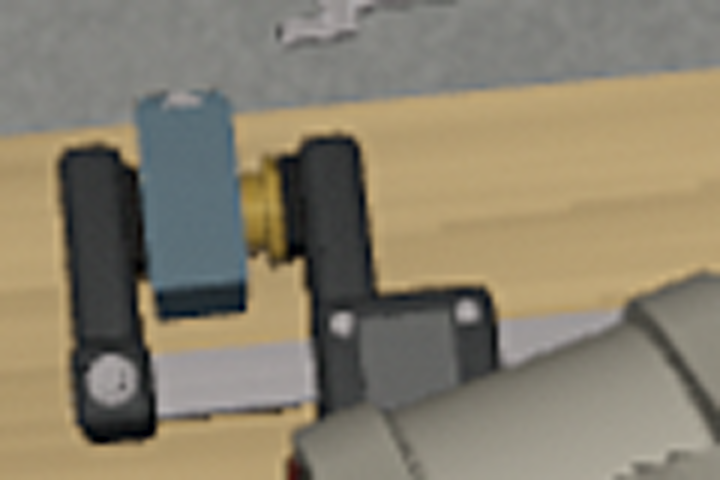

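The flange edge moved from column 300 to about 285, so roughly 8–9 mm remain. I'll keep pumping.

servo_tool(rows=[[0,-2,0,0,0.1],[0,-4,0,-0.1,0.25],[0,-6,-0.5,-0.2,0.4],[0,-9,-0.5,-0.2,0.45],[0,-9,-0.5,-0.2,0.45]])

```text
clock: 14.35
tcp_pos: [0.464, -0.0612, 0.0182]
orientation: [-0.704, -0.025, 0.708, -0.039]
force: [0.8, 0.7, -0.2]
opening: 0.0665
```

servo_tool(rows=[[0,1,0,0,0.3],[0,2,0,0,0.2],[0,4,0,0,0.12],[0,5.5,0,0,0.06],[0,6,0,0,0]])

```text
clock: 14.85
tcp_pos: [0.4633, -0.0682, 0.0181]
orientation: [-0.704, -0.025, 0.709, -0.039]
force: [-3.2, -5.3, 3.5]
opening: 0.0472
```

servo_tool(rows=[[0,0,0,0,-0.05],[0,0,0,0,-0.1],[0,0,0,0,-0.1]])

```text
clock: 15.15
tcp_pos: [0.4631, -0.0686, 0.0181]
orientation: [-0.703, -0.024, 0.709, -0.039]
force: [-1.6, -3.6, 3.0]
opening: 0.0451
```

```bash
python3 st.py
```

```text
x -64.4 y 23.1 z 18.1 back 0.5 front 45.6 F [-1.5991 -3.5544  3.0136] op 0.04514606205985798 t 15.15 turn 0.3784104487058073
```

servo_tool(rows=[[0,-2,0,0,0.1],[0,-4,0,0.2,0.25],[0,-6,-1,0.4,0.4],[0,-9,-1.5,0.4,0.45],[0,-9,-1.5,0.4,0.45]])

```text
clock: 15.65
tcp_pos: [0.4642, -0.0585, 0.018]
orientation: [-0.704, -0.023, 0.709, -0.037]
force: [0.8, -0.0, 0.1]
opening: 0.0667
```

servo_tool(rows=[[0,1,0,0,0.3],[0,2,0,0,0.2],[0,3.5,0,0,0.12],[0,4.5,0,0,0.06],[0,5.5,0,0,0]])

```text
clock: 16.15
tcp_pos: [0.464, -0.0654, 0.018]
orientation: [-0.703, -0.022, 0.71, -0.038]
force: [-1.1, -4.1, 2.5]
opening: 0.049
```

servo_tool(rows=[[0,0,0,0,-0.05],[0,0,0,0,-0.1],[0,0,0,0,-0.1]])

```text
clock: 16.45
tcp_pos: [0.4637, -0.0659, 0.018]
orientation: [-0.703, -0.022, 0.71, -0.038]
force: [-1.6, -4.6, 2.2]
opening: 0.0454
```

```bash
python3 st.py; python3 tp.py pics/t15.png
```

```text
x -63.7 y 25.7 z 18.0 back 3.0 front 48.4 F [-1.569  -4.6081  2.2433] op 0.04539942753531279 t 16.45 turn 0.08095641755471661
```

View pics/t15.png

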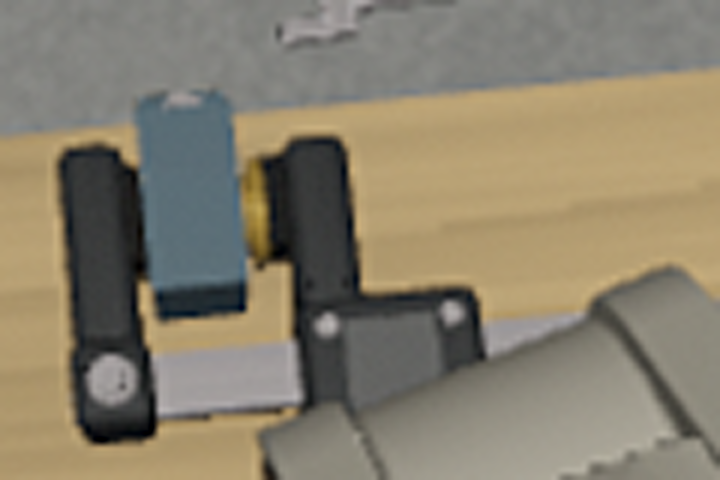

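servo_tool(rows=[[0,-2,0,0,0.1],[0,-4,0,0,0.25],[0,-6,-0.5,0,0.4],[0,-9,-1,0,0.45],[0,-9,-1,0,0.45]])

```text
clock: 17.0
tcp_pos: [0.4642, -0.0557, 0.0178]
orientation: [-0.703, -0.023, 0.71, -0.038]
force: [-0.2, 0.1, 0.6]
opening: 0.0665
```

servo_tool(rows=[[0,1,0,0,0.3],[0,2,0,0,0.2],[0,3.5,0,0,0.12],[0,5,0,0,0.06],[0,6,0,0,0]])

```text
clock: 17.5
tcp_pos: [0.4641, -0.0629, 0.0179]
orientation: [-0.703, -0.022, 0.71, -0.039]
force: [-1.2, -3.8, 3.1]
opening: 0.0481
```

```bash
python3 st.py
```

```text
x -63.0 y 28.6 z 17.9 back 4.5 front 52.7 F [-1.1711 -3.8173  3.1076] op 0.048128585251769045 t 17.5 turn 0.17983416009229813
```

servo_tool(rows=[[0,0.5,0,0,-0.05],[0,0.5,0,0,-0.1],[0,0.5,0,0,-0.1]])

```text
clock: 17.8
tcp_pos: [0.4638, -0.0634, 0.0179]
orientation: [-0.703, -0.023, 0.71, -0.039]
force: [-0.6, -2.7, 2.7]
opening: 0.0456
```

```bash
python3 st.py; python3 tp.py pics/t17.png
```

```text
x -63.3 y 28.2 z 17.9 back 5.4 front 51.0 F [-0.5685 -2.6562  2.7358] op 0.04555156769939043 t 17.8 turn 0.21180345162767367
```

View pics/t17.png

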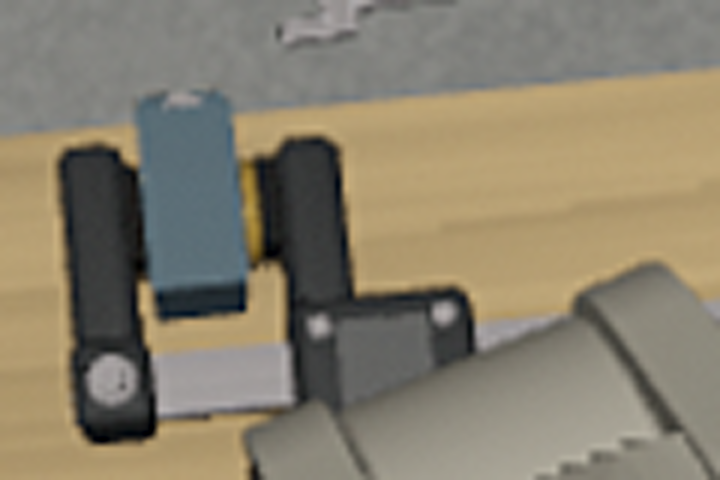

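servo_tool(rows=[[0,-2,0,0,0.1],[0,-4,0,0.1,0.25],[0,-6,-0.5,0.2,0.4],[0,-9,-0.5,0.2,0.45],[0,-9,-0.5,0.2,0.45]])

```text
clock: 18.35
tcp_pos: [0.464, -0.0535, 0.0177]
orientation: [-0.703, -0.022, 0.71, -0.038]
force: [0.4, -0.4, 0.6]
opening: 0.0666
```

servo_tool(rows=[[0,1,0,0,0.3],[0,2,0,0,0.2],[0,3.5,0,0,0.12],[0,5,0,0,0.06],[0,6,0,0,0]])

```text
clock: 18.85
tcp_pos: [0.4638, -0.0607, 0.0178]
orientation: [-0.702, -0.021, 0.71, -0.039]
force: [-1.8, -3.9, 1.3]
opening: 0.0481
```

```bash
python3 st.py
```

```text
x -63.1 y 30.9 z 17.8 back 6.9 front 54.9 F [-1.7509 -3.9458  1.3013] op 0.048056954692225574 t 18.85 turn 0.08698425008563504
```

servo_tool(rows=[[0,0.5,0,0,-0.05],[0,0.5,0,0,-0.1],[0,0.5,0,0,-0.1]])

```text
clock: 19.15
tcp_pos: [0.4636, -0.0614, 0.0178]
orientation: [-0.702, -0.021, 0.711, -0.039]
force: [-1.8, -3.0, 2.1]
opening: 0.047
```

```bash
python3 st.py; python3 tp.py pics/t19.png
```

```text
x -63.4 y 30.2 z 17.8 back 6.7 front 53.7 F [-1.7608 -3.05    2.1142] op 0.04704148466976701 t 19.15 turn 0.10017566278210666
```

View pics/t19.png

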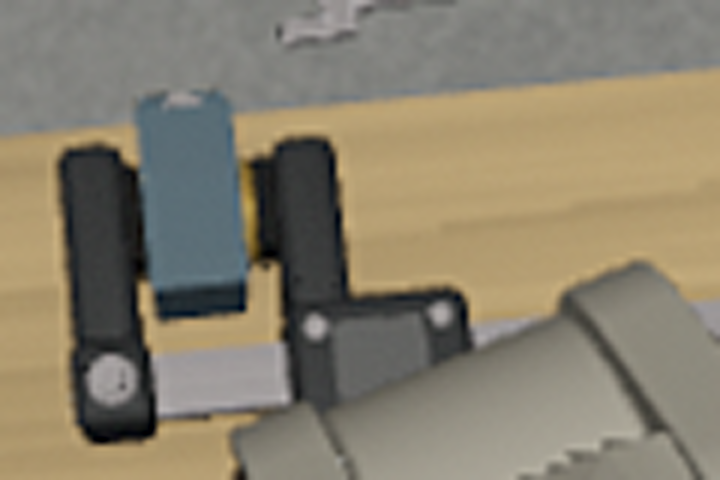

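servo_tool(rows=[[0,-2,0,0,0.1],[0,-4,0,0,0.25],[0,-6,-0.5,0,0.4],[0,-8.5,-0.5,0,0.45],[0,-8.5,-0.5,0,0.45]])

```text
clock: 19.7
tcp_pos: [0.4636, -0.0521, 0.0175]
orientation: [-0.702, -0.022, 0.71, -0.039]
force: [0.3, -1.4, -0.3]
opening: 0.0668
```

servo_tool(rows=[[0,0.5,0,0,0.3],[0,1,0,0,0.2],[0,2,0,0,0.15],[0,2.5,0,0,0.1]])

```text
clock: 20.1
tcp_pos: [0.4638, -0.0578, 0.0176]
orientation: [-0.702, -0.02, 0.711, -0.04]
force: [-0.2, -10.1, -1.6]
opening: 0.0548
```

```bash
python3 st.py
```

```text
x -62.9 y 33.8 z 17.6 back 6.4 front 61.2 F [ -0.2212 -10.0994  -1.5631] op 0.05482327355589293 t 20.1 turn 0.0522055989755188
```

servo_tool(rows=[[0,1,0,0,0.05],[0,1.5,0,0,0],[0,1.5,0,0,0]])

```text
clock: 20.4
tcp_pos: [0.4634, -0.0594, 0.0176]
orientation: [-0.702, -0.02, 0.711, -0.04]
force: [-1.4, -4.1, 2.3]
opening: 0.0514
```

```bash
python3 st.py
```

```text
x -63.4 y 32.2 z 17.6 back 6.5 front 57.9 F [-1.3671 -4.0525  2.3442] op 0.05144815665484179 t 20.4 turn 0.09790810770087433
```

servo_tool(rows=[[0,0.7,0,0,0],[0,0.7,0,0,0],[0,0.7,0,0,0]])

```text
clock: 20.7
tcp_pos: [0.4634, -0.0597, 0.0176]
orientation: [-0.702, -0.021, 0.711, -0.04]
force: [-1.8, -1.8, 1.9]
opening: 0.0511
```

```bash
python3 st.py; python3 tp.py pics/t21.png
```

```text
x -63.5 y 31.9 z 17.6 back 6.4 front 57.5 F [-1.7732 -1.7636  1.8611] op 0.0510652987255139 t 20.7 turn 0.14080372161012633
```

View pics/t21.png

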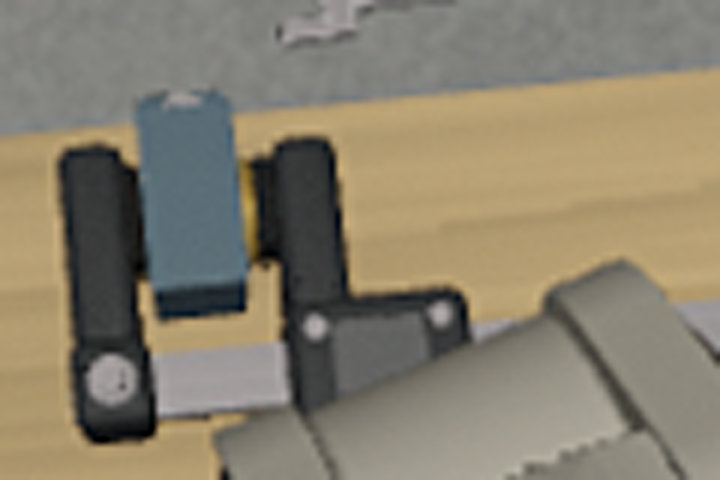

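The jaw no longer advances: the bolts stay at columns 315 and 441, and the trigger stalls part-way at 51 mm. So the bush is home. A short 17 N hold will seat it firmly.

servo_tool(rows=[[0,0.3,0,0,-0.05],[0,0.3,0,0,-0.05],[0,0.3,0,0,-0.05],[0,0.3,0,0,-0.05]], squeeze=17)

```text
clock: 21.15
tcp_pos: [0.4634, -0.06, 0.0176]
orientation: [-0.702, -0.021, 0.711, -0.04]
force: [-2.1, -2.3, 1.8]
opening: 0.0503
```

```bash
python3 st.py
```

```text
x -63.5 y 31.6 z 17.6 back 6.5 front 56.8 F [-2.0633 -2.2984  1.769 ] op 0.05029502100737347 t 21.15 turn 0.14613829922112131
```

servo_tool(rows=[[0,-2,0,0,0.2],[0,-4,0,0,0.4],[0,-6,0,0,0.6],[0,-6,0,0,0.7],[0,-6,0,0,0.7]], squeeze=20)

```text
clock: 21.65
tcp_pos: [0.4632, -0.0532, 0.0175]
orientation: [-0.702, -0.021, 0.711, -0.04]
force: [-0.6, 0.1, -0.3]
opening: 0.0775
```

servo_tool(rows=[[-10,0,0,0,0.7],[-30,0,0,0,0.7],[-50,0,0,0,0.7],[-75,0,0,0,0.7],[-90,0,0,0,0.7]])

```text
clock: 22.15
tcp_pos: [0.4653, -0.0503, 0.1097]
orientation: [-0.703, -0.021, 0.71, -0.04]
force: [1.3, 0.6, 0.2]
opening: 0.0783
```

```bash
python3 st.py; python3 - <<'E'
from h import *
o=get_obs();s=snapshot("wrist");cv2.imwrite("pics/w21.png",s["image"][:,:,::-1])
np.save("w21.npy",wristT(s,o))
print(tool([*world([-.024,.122])[0],.105],o))
E
```

```text
x -60.7 y 41.1 z 109.7 back 1.9 front 80.2 F [1.2973 0.5812 0.1549] op 0.07827714446328614 t 22.15 turn 0.18848404335753344
(array([  2.1498, -80.906 , -37.0283]), np.float64(0.18848404335753344))
```

View pics/w21.png

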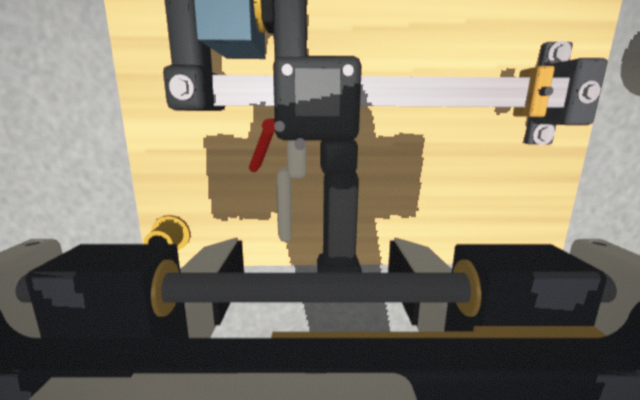

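The wrist view shows the trigger open, the lever tip at (252,170) and its root at (268,125), the fixed-jaw post at (182,88), and the flange against the block at (262,15).

```bash
python3 - <<'E'
from h import *
T=np.load("w21.npy");s=snapshot("wrist")
for n,p,z in [("lever tip",(249,168),.062),("lever front mid",(256,148),.062),("lever root",(265,122),.062),("trig front",(278,200),.061),("grip back",(358,200),.065),("post low corner",(210,108),.075),("post left",(166,105),.075),("housing nearest",(277,138),.07)]: print(n,fix(plane(s,p,z,T))*1000)
E
```

```text
lever tip [[-24.6687  88.8051]]
lever front mid [[-10.2741  83.0369]]
lever root [[ 7.7408 75.8879]]
trig front [[-49.1176  68.5708]]
grip back [[-48.2664   8.7228]]
post low corner [[ 16.7824 109.5349]]
post left [[ 18.5388 137.6185]]
housing nearest [[-2.6644 67.0984]]
```

servo_tool(rows=[[0,-20,-9,0,0],[0,-40,-18,0,-0.5],[0,-60,-28,0,-1],[0,-81,-37,0.2,-1],[0,-81,-37,0.2,-1]])

```text
clock: 22.75
tcp_pos: [0.4968, 0.037, 0.1073]
orientation: [-0.704, -0.022, 0.709, -0.04]
force: [-0.1, -0.0, 0.1]
opening: 0.0423
```

```bash
python3 st.py
```

```text
x -22.1 y 125.5 z 107.3 back 104.3 front 146.6 F [-0.0561 -0.033   0.1259] op 0.04228151355977929 t 22.75 turn 0.22465652662594948
```

servo_tool(rows=[[0,0,0,0.2,-1],[0,0,0,0.2,-1],[0,0,0,0.2,-1],[5,0,0,0.2,-1],[10,0,0,0.2,-1]])

```text
clock: 23.25
tcp_pos: [0.4967, 0.036, 0.097]
orientation: [-0.704, -0.02, 0.709, -0.038]
force: [-0.5, -0.5, 0.4]
opening: 0.003
```

servo_tool(rows=[[15,0,0,0,-1],[30,0,0,0,-1],[45,0,0,0,-1],[60,0,0,0,-1],[71,0,0,0,-1]])

```text
clock: 23.75
tcp_pos: [0.4954, 0.0341, 0.024]
orientation: [-0.704, -0.02, 0.709, -0.038]
force: [-0.1, -0.5, 0.1]
opening: 0.0006
```

```bash
python3 st.py; python3 - <<'E'
from h import *
s=snapshot("side");cv2.imwrite("pics/s23.png",cv2.resize(s["image"][150:270,310:460],None,fx=4.5,fy=4.5,interpolation=2)[:,:,::-1])
E
```

```text
x -23.7 y 122.7 z 24.0 back 122.4 front 123.0 F [-0.1292 -0.4763  0.1161] op 0.0005756715816922731 t 23.75 turn -0.027820589306202237
```

View pics/s23.png

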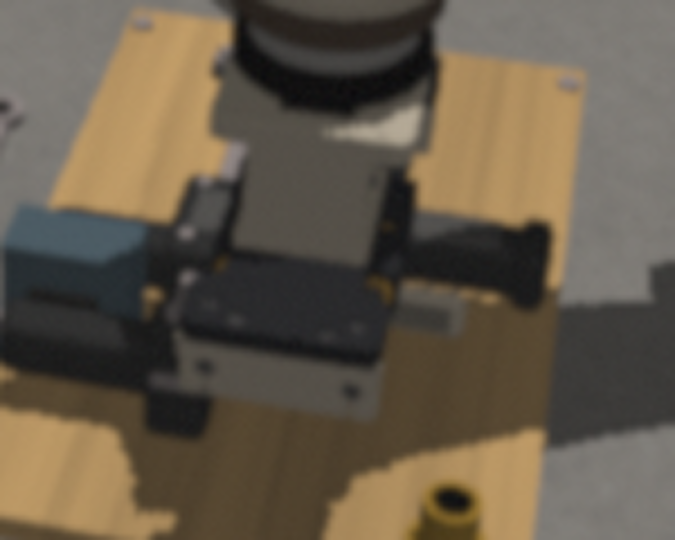

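servo_tool(rows=[[0,4,0,0,-1],[0,8,0,0,-1],[0,12,0,0,-1],[0,15,0,0,-1]])

```text
clock: 24.2
tcp_pos: [0.4963, 0.0183, 0.0239]
orientation: [-0.703, -0.02, 0.71, -0.038]
force: [0.0, 0.1, -0.2]
opening: 0.0003
```

servo_tool(rows=[[0,3,0,0,-1],[0,6,0,0,-1],[0,9,0,0,-1],[0,11,0,0,-1]])

```text
clock: 24.6
tcp_pos: [0.4962, 0.0095, 0.0242]
orientation: [-0.703, -0.021, 0.71, -0.038]
force: [-4.0, 8.9, 3.0]
opening: 0.0007
```

```bash
python3 st.py; python3 tp.py pics/t24.png
```

```text
x -25.0 y 98.2 z 24.2 back 97.8 front 98.5 F [-4.0142  8.8699  3.0331] op 0.0007035052107291389 t 24.6 turn -0.004408282245435657
```

View pics/t24.png

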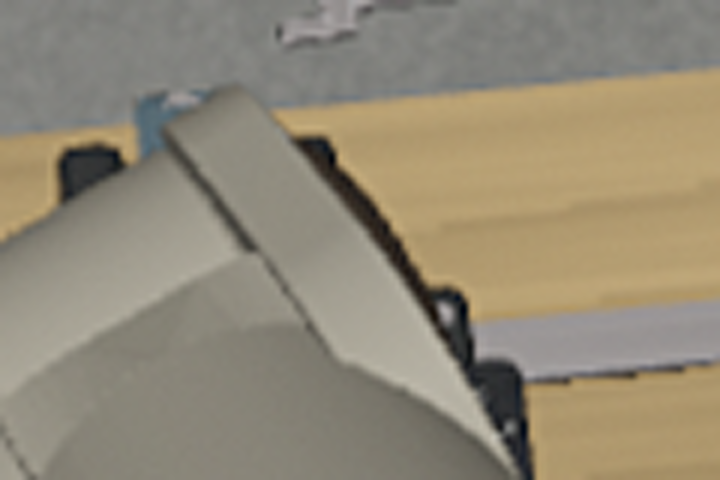

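servo_tool(rows=[[0,2,-0.5,0,-1],[0,4,-1,0,-1],[0,6,-1,0,-1],[0,8,-1,0,-1],[0,10,-1,0,-1]])

```text
clock: 25.15
tcp_pos: [0.4965, 0.0014, 0.0243]
orientation: [-0.702, -0.022, 0.711, -0.038]
force: [-5.1, 6.0, 4.1]
opening: 0.0004
```

servo_tool(rows=[[0,3,0,0,-1],[0,6,0,0,-1],[0,9,0,0,-1],[0,12,0,0,-1],[0,15,0,0,-1]])

```text
clock: 25.65
tcp_pos: [0.4973, -0.0115, 0.0247]
orientation: [-0.702, -0.024, 0.711, -0.038]
force: [-3.3, 6.6, 3.0]
opening: 0.0002
```

```bash
python3 st.py; python3 tp.py pics/t25.png
```

```text
x -25.7 y 77.1 z 24.7 back 77.0 front 77.2 F [-3.3078  6.623   3.0112] op 0.00019139660171092336 t 25.65 turn 0.18519849684994938
```

View pics/t25.png

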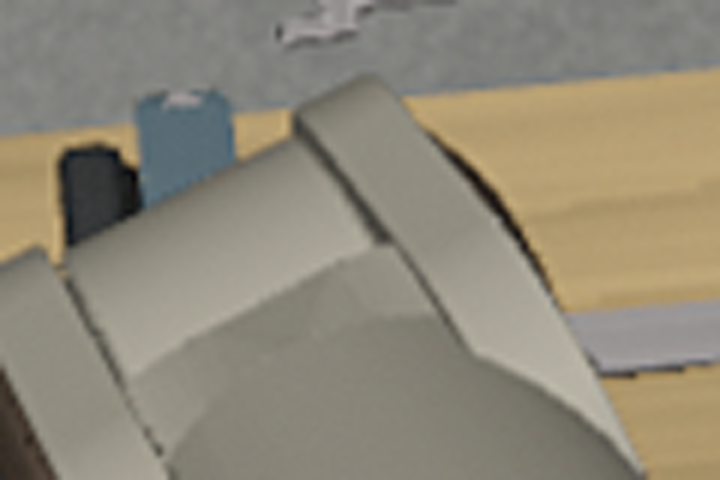

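servo_tool(rows=[[0,4,0,0,-1],[0,8,-0.5,0.1,-1],[0,12,-1,0.2,-1],[0,16,-1,0.2,-1],[0,20,-1,0.2,-1]])

```text
clock: 26.2
tcp_pos: [0.499, -0.0302, 0.0249]
orientation: [-0.701, -0.023, 0.711, -0.036]
force: [-2.8, 6.7, 2.0]
opening: 0.0005
```

servo_tool(rows=[[0,4,0,0,-1],[0,8,-0.5,0,-1],[0,12,-1,0,-1],[0,16,-1,0,-1],[0,20,-1,0,-1]])

```text
clock: 26.7
tcp_pos: [0.5004, -0.0481, 0.0251]
orientation: [-0.701, -0.025, 0.712, -0.036]
force: [-2.2, 6.4, 1.7]
opening: 0.0003
```

servo_tool(rows=[[0,4,0,0,-1],[0,8,-0.5,0,-1],[0,12,-1,0,-1],[0,16,-1,0,-1],[0,20,-1,0,-1]])

```text
clock: 27.2
tcp_pos: [0.5018, -0.066, 0.0251]
orientation: [-0.7, -0.026, 0.713, -0.036]
force: [-3.7, 5.1, 1.8]
opening: 0.0006
```

```bash
python3 st.py; python3 - <<'E'
from h import *
s=snapshot("top");cv2.imwrite("pics/t26.png",cv2.resize(s["image"][150:320,235:475],None,fx=3.3,fy=3.3,interpolation=2)[:,:,::-1])
E
```

```text
x -25.7 y 22.4 z 25.1 back 22.2 front 22.7 F [-3.692   5.1278  1.7782] op 0.0005678020117808452 t 27.2 turn 0.22326031609793517
```

View pics/t26.png

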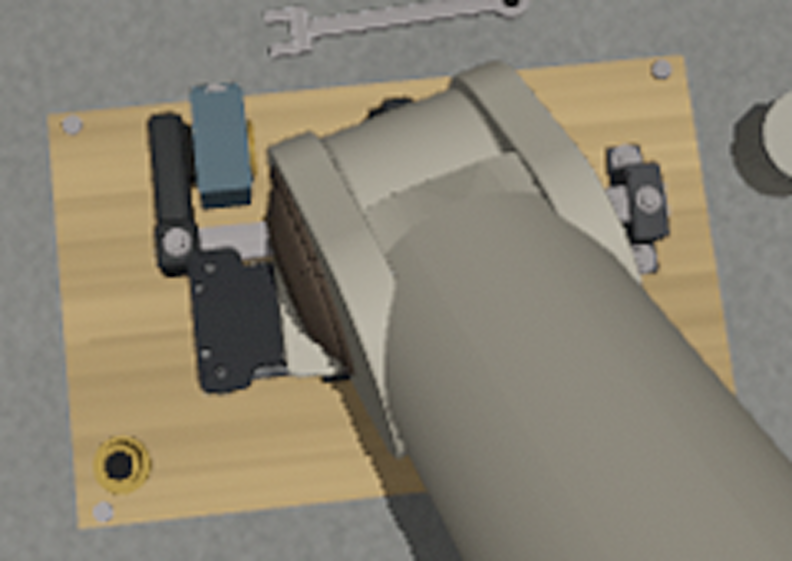

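servo_tool(rows=[[0,4,0,0.1,-1],[0,8,-0.5,0.2,-1],[0,12,-1,0.2,-1],[0,16,-1,0.2,-1],[0,20,-1,0.2,-1]])

```text
clock: 27.75
tcp_pos: [0.5033, -0.0849, 0.0251]
orientation: [-0.699, -0.026, 0.714, -0.034]
force: [-3.7, 5.8, 2.6]
opening: 0.0004
```

servo_tool(rows=[[0,3,0,0,-1],[0,6,-0.5,0,-1],[0,9,-1,0,-1],[0,12,-1,0,-1],[0,15,-1,0,-1]])

```text
clock: 28.25
tcp_pos: [0.5043, -0.0978, 0.0251]
orientation: [-0.699, -0.027, 0.714, -0.034]
force: [-3.1, 6.1, 2.3]
opening: 0.0003
```

```bash
python3 st.py
```

```text
x -25.8 y -9.5 z 25.1 back -9.6 front -9.3 F [-3.1217  6.1416  2.323 ] op 0.0003140229974557912 t 28.25 turn 0.14493058421317073
```

servo_tool(rows=[[0,2,0,0.1,-1],[0,4,-0.5,0.1,-1],[0,6,-0.5,0.1,-1],[0,8,-1,0.1,-1]])

```text
clock: 28.65
tcp_pos: [0.5048, -0.1038, 0.0251]
orientation: [-0.698, -0.027, 0.715, -0.033]
force: [-3.7, 6.3, 4.3]
opening: 0.0008
```

servo_tool(rows=[[0,2,0,0,-1],[0,4,-0.5,0,-1],[0,5,-0.5,0,-1]])

```text
clock: 28.95
tcp_pos: [0.5049, -0.1069, 0.0251]
orientation: [-0.697, -0.029, 0.715, -0.033]
force: [-2.6, 6.3, 3.5]
opening: 0.0006
```

servo_tool(rows=[[0,2,0,0,-1],[0,4,-0.5,0,-1],[0,5,-0.5,0,-1]])

```text
clock: 29.25
tcp_pos: [0.5051, -0.11, 0.0251]
orientation: [-0.697, -0.03, 0.716, -0.033]
force: [-2.4, 6.1, 3.3]
opening: 0.0004
```

```bash
python3 st.py
```

```text
x -26.1 y -21.7 z 25.1 back -21.9 front -21.5 F [-2.3777  6.0845  3.312 ] op 0.0004412410647070855 t 29.25 turn 0.2830222096989985
```

servo_tool(rows=[[0,2,0,0.2,-1],[0,4,-0.5,0.3,-1],[0,6,-0.5,0.3,-1]])

```text
clock: 29.55
tcp_pos: [0.5054, -0.1139, 0.0251]
orientation: [-0.696, -0.029, 0.716, -0.031]
force: [-2.8, 6.0, 3.5]
opening: 0.0002
```

servo_tool(rows=[[0,2,0,0,-1],[0,4,-0.5,0,-1],[0,6,-0.5,0,-1]])

```text
clock: 29.85
tcp_pos: [0.5055, -0.1167, 0.0251]
orientation: [-0.696, -0.031, 0.717, -0.03]
force: [-3.2, 11.8, 5.4]
opening: 0.0003
```

```bash
python3 st.py
```

```text
x -26.2 y -28.4 z 25.1 back -28.6 front -28.2 F [-3.1989 11.796   5.3504] op 0.00032089750276216697 t 29.85 turn 0.1789653288523425
```

Force is rising, probably at the stop. One gentle push will confirm it.

servo_tool(rows=[[0,1.5,0,0,-1],[0,3,0,0,-1],[0,3,0,0,-1]])

```text
clock: 30.15
tcp_pos: [0.5054, -0.1164, 0.0253]
orientation: [-0.696, -0.033, 0.717, -0.03]
force: [-1.9, 8.8, 4.0]
opening: 0.0003
```

```bash
python3 st.py; python3 - <<'E'
from h import *
s=snapshot("wrist");cv2.imwrite("pics/w30.png",s["image"][:,:,::-1])
E
```

```text
x -26.3 y -28.1 z 25.3 back -28.2 front -27.9 F [-1.916   8.8203  4.034 ] op 0.0003473824262718926 t 30.15 turn 0.3093829774888661
```

View pics/w30.png

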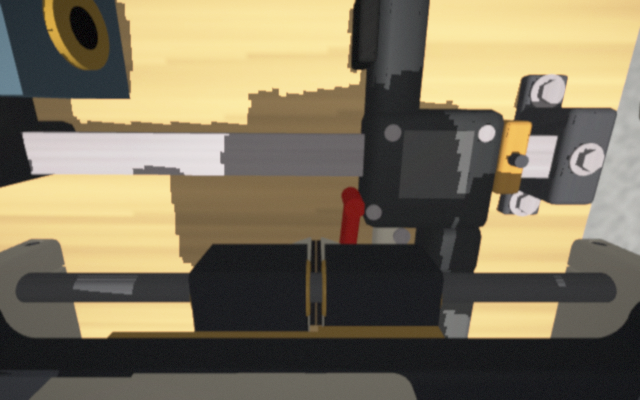

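servo_tool(rows=[[0,2,0,0,-1],[0,4,0,0,-1],[0,6,0,0,-1],[0,6,0,0,-1]])

```text
clock: 30.6
tcp_pos: [0.5053, -0.1165, 0.0253]
orientation: [-0.695, -0.036, 0.717, -0.029]
force: [-2.4, 12.4, 5.2]
opening: 0.0004
```

```bash
python3 st.py
```

```text
x -26.4 y -28.2 z 25.3 back -28.4 front -28.0 F [-2.3834 12.3637  5.1642] op 0.00043218530080871704 t 30.6 turn 0.5357362111146244
```

The clamp is firm against the stop: 12 N and no motion. I'll back off forward and lift.

servo_tool(rows=[[0,-5,0,0,-1],[0,-12,0,0,-1],[0,-20,0,0,-1],[0,-25,0,0,-1]])

```text
clock: 31.0
tcp_pos: [0.5029, -0.0914, 0.0256]
orientation: [-0.695, -0.036, 0.717, -0.029]
force: [0.3, 0.3, -0.1]
opening: 0.0
```

servo_tool(rows=[[-20,0,0,0,-1],[-45,0,0,0,-1],[-75,0,0,0,-1],[-110,0,0,0,-1],[-140,0,0,0,-1]])

```text
clock: 31.5
tcp_pos: [0.5075, -0.0929, 0.1671]
orientation: [-0.695, -0.036, 0.717, -0.029]
force: [0.2, -0.8, -0.2]
opening: 0.0003
```

servo_tool(rows=[[0,0,40,0,-1],[0,0,80,0,-1],[0,0,120,0,-1],[0,0,120,0,-1]])

```text
clock: 31.9
tcp_pos: [0.382, -0.1052, 0.1699]
orientation: [-0.693, -0.034, 0.719, -0.029]
force: [-0.3, 0.5, 0.7]
opening: 0.0004
```

```bash
python3 st.py; python3 - <<'E'
from h import *
s=snapshot("wrist");cv2.imwrite("pics/w31.png",s["image"][:,:,::-1])
s=snapshot("top");cv2.imwrite("pics/t31.png",cv2.resize(s["image"][140:320,225:500],None,fx=2.9,fy=2.9,interpolation=2)[:,:,::-1])
E
```

```text
x -148.3 y -6.6 z 169.9 back -6.8 front -6.4 F [-0.3394  0.5075  0.6889] op 0.0003768016835322383 t 31.9 turn 0.34249140681146173
```

View pics/w31.png

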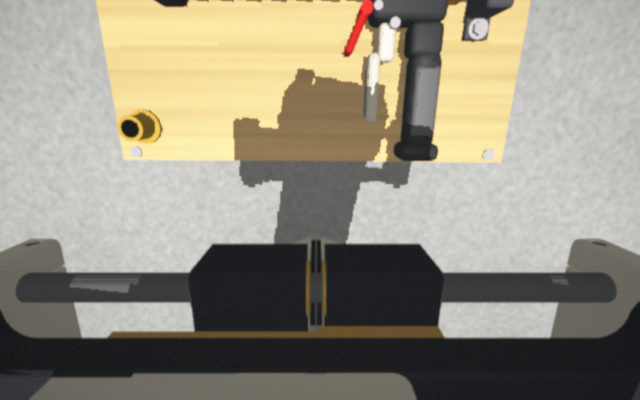

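View pics/t31.png

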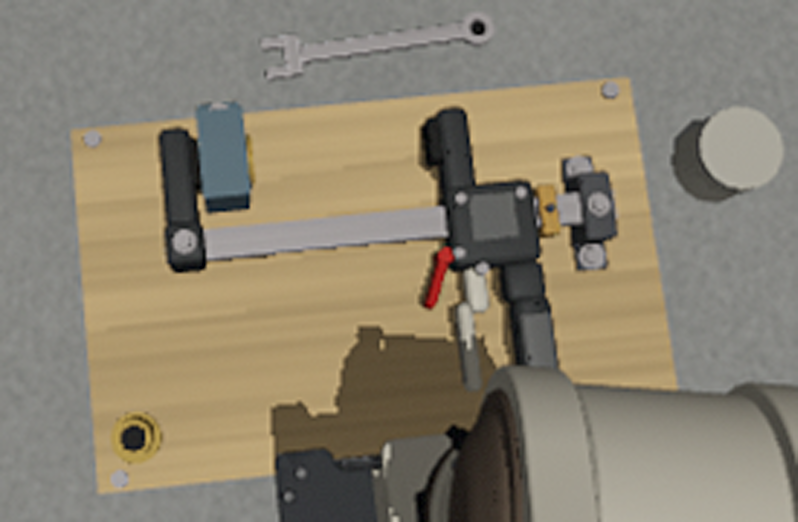

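The top view shows the clamp body against the brass collar (columns 537/538), the lever sprung out, only a thin flange showing at (252,158), and the spare, tin and spanner where they were. As a cross-check on home, the clamp travel from the final stall to the stop should be 120 mm.

```bash
python3 - <<'E'
from h import *
s=snapshot("top")
a=np.array([(270+315.5/6,160+325.5/6),(270+441/6,160+312.5/6)])-.4
b=np.array([(225+460/2.9,140+199/2.9),(225+521/2.9,140+191/2.9)])-.3
for z in(.066,.07,.074): print(z,(fix(plane(s,a,z))-fix(plane(s,b,z)))*1000)
print("flange face",fix(plane(s,(225+254.5/2.9,140+158/2.9),.05))*1000)
im=s["image"][170:220,285:330]
cv2.imwrite("pics/t32.png",cv2.resize(im,None,fx=12,fy=12,interpolation=2)[:,:,::-1])
E
```

```text
0.066 [[  0.8763 118.2931]
 [ -0.2484 119.195 ]]
0.07 [[  0.8724 117.7601]
 [ -0.2473 118.658 ]]
0.074 [[  0.8684 117.2272]
 [ -0.2462 118.1209]]
flange face [[84.5349 73.4303]]
```

View pics/t32.png

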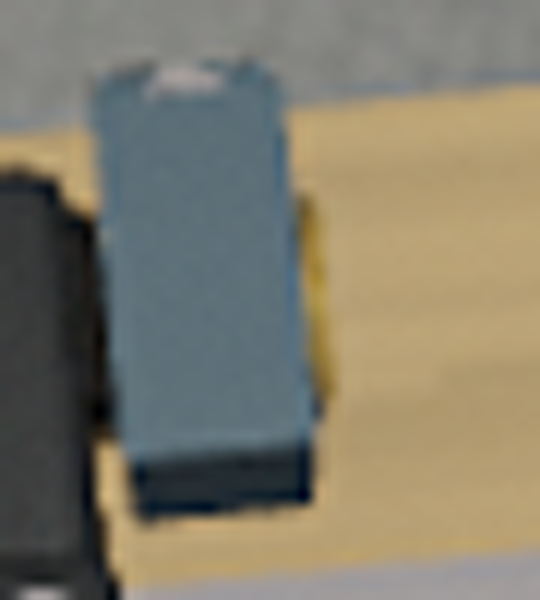

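```bash
python3 - <<'E'
from h import *
print(tool([*world([.045,.074])[0],.17]))
E
```

```text
(array([  -3.3376,  -79.1017, -187.0385]), np.float64(0.4671079237408833))
```

servo_tool(rows=[[0,-16,-38,0.2,-1],[0,-32,-76,0.4,-1],[0,-48,-114,0.4,-1],[0,-64,-152,0.4,-1],[0,-79,-187,0.4,-1]])

```text
clock: 32.55
tcp_pos: [0.5708, -0.007, 0.1659]
orientation: [-0.696, -0.033, 0.716, -0.027]
force: [0.2, 0.2, 0.4]
opening: 0.0007
```

servo_tool(rows=[[10,-1,0,0,-1],[25,-1,0,0,-1],[25,-1,0,0,-1]])

```text
clock: 32.85
tcp_pos: [0.5674, -0.0062, 0.1377]
orientation: [-0.694, -0.033, 0.719, -0.026]
force: [-1.2, 0.1, -1.0]
opening: 0.0006
```

```bash
python3 st.py; python3 - <<'E'
from h import *
o=get_obs();s=snapshot("wrist");np.save("w33.npy",wristT(s,o));np.save("w33i.npy",s["image"])
cv2.imwrite("pics/w33.png",s["image"][:,:,::-1])
E
```

```text
x 44.7 y 76.5 z 137.7 back 76.3 front 76.8 F [-1.2098  0.0722 -1.016 ] op 0.0005673933195591612 t 32.85 turn 0.08071824108688475
```

View pics/w33.png

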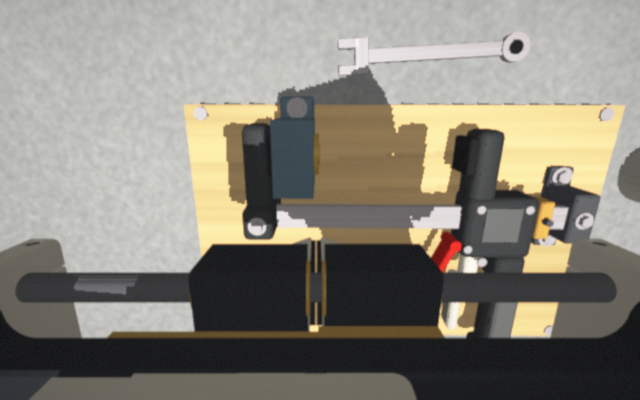

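```bash
python3 - <<'E'
from h import *
im=np.load("w33i.npy");T=np.load("w33.npy");s=snapshot("wrist")
cv2.imwrite("pics/w33z.png",cv2.convertScaleAbs(cv2.resize(im[85:205,260:340],None,fx=6,fy=5,interpolation=2),alpha=1.8)[:,:,::-1])
hsv=cv2.cvtColor(im,cv2.COLOR_RGB2HSV)
print(im[154,308:326].tolist())
for p,z in [((314,154),.085),((315.5,154),.085),((320,154),.055),((319.5,135),.06)]: print(p,fix(plane(s,p,z,T))*1000)
E
```

```text
[[61, 75, 83], [60, 75, 83], [62, 76, 84], [63, 75, 84], [65, 77, 81], [85, 84, 72], [115, 95, 54], [126, 103, 52], [129, 105, 54], [127, 103, 50], [128, 105, 59], [121, 101, 66], [131, 110, 76], [139, 118, 81], [140, 117, 82], [138, 117, 81], [138, 116, 79], [141, 118, 82]]
(314, 154) [[89.1513 78.7821]]
(315.5, 154) [[89.1539 77.6797]]
(320, 154) [[84.8434 74.3254]]
(319.5, 135) [[100.694   74.8041]]
```

View pics/w33z.png

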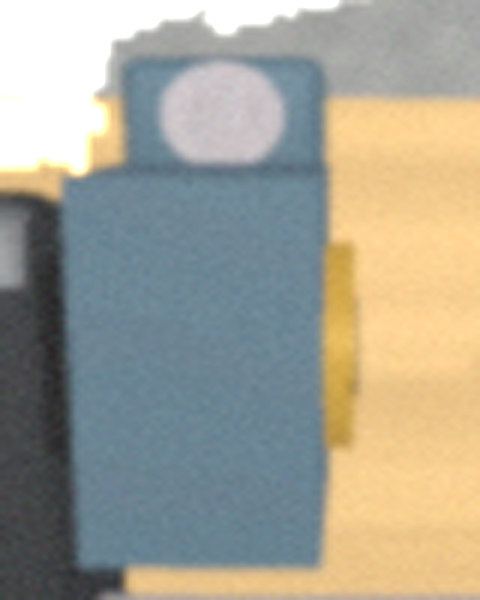

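Seen from directly above, the visible strip is the full-width flange, about 4 mm from the block edge (column 313.3, fixture y ≈ 79 mm) to the flange face (column 318.7, y ≈ 75 mm). No sleeve shows, so the bush is flush and home, and the flange is intact. The robot is clear, so I'm handing in.

servo_tool(rows=[[-20,0,0,0,-1],[-40,0,0,0,-1],[-40,0,0,0,-1]])

```text
clock: 33.25
tcp_pos: [0.5717, -0.0078, 0.1832]
orientation: [-0.697, -0.032, 0.715, -0.026]
force: [0.1, 1.1, 0.5]
opening: 0.0006
```

```bash
python3 st.py; python3 -c "
from plant import *
print(close_job())"
```

```text
x 48.9 y 74.6 z 183.2 back 74.3 front 74.9 F [0.0534 1.1343 0.4787] op 0.000581119084916659 t 33.25 turn -0.06817772077249629
the job is handed in; nothing more can be done
None
```

The bush is home in its block and the clamp is back on its brass stop. I handed the job in at 33 s of the 72 s allowed, with the robot touching nothing.

**What I did:**
- I pushed the clamp forward by its grip until the jaw was almost at the bush.
- I pumped the trigger at 16 N until it went firm part-way with the jaw no longer advancing, then held 17 N briefly (about 41 N at the jaw by the given figures).
- I pressed the red lever and slid the clamp back until it stood firm at about 12 N.

**Slip:** on the first two squeezes the front finger slipped past the trigger, because the visible fingertips sit about 17 mm higher than the reported tool point. I lifted out, went in lower and carried on; the pictures showed no harm.

**Last checks:**
- **Bush:** from above, only a flange strip of about 4 mm shows against the block, with no sleeve and no visible crack.
- **Clamp:** the body touches the brass collar, and the lever and trigger are sprung out.
- **Bystanders:** the spare bush, tin and spanner look unmoved in the pictures; I did not measure them.

**Disagreement:** the clamp travel measured from the top view came out at about 118–119 mm instead of 120 mm. That is about within the camera's error. I trusted the firm trigger and the view from above instead. The jaw force was not measured directly.

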